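# Press a bush home with the ratchet press, release the ram and tray the block

### The job

Pump the orange trigger of the ratchet press until the brass bush is fully home in the aluminium bearing block and seated with one firm squeeze: ease off as soon as the trigger goes firm, so that the bush is not overloaded, and let only the trigger drive it, never pushing the ram or the bush by hand. Then press the red release paddle and hold it down until the ram has run right back. Finally lift the block out and stand it, the way up it stood in the press, in the grey tray beside the finished one without shifting that one.

Things in the scene. Friction and masses are not known exactly. Their poses are not given: they have to be found in the camera images.
- press: Dark blue-grey cast base of the ratchet press, 84 (x) x 262 (y) x 12 mm, heavy, does not move; origin on the bench under the middle of the base, z up. Its +y is the ram's stroke: the head (cheeks 44 mm wide, y -116 to -22 mm, up to z 71 mm) stands behind, bed and back stop in front. All 'press y, z' below are in this frame. The ram's axis is at z 45 mm.
- trigger_front (a point): Point on the front (+y) face of the orange trigger, an upright lever 18 mm wide (x) and 11 mm thick whose face runs from z 72 to 138 mm. At rest the point is at press y -22, z 114 mm; its axes are then those of the press. The pivot runs along x at press y -30, z 64 mm. Pumped by pushing or squeezing it toward the handle (press -y).
- trigger (a joint): Angle in rad: 0 at rest (sprung), 0.44 at its stop (22 mm at trigger_front). A stroke past about 0.38 (19 mm) feeds the ram one 5 mm tooth and the ratchet keeps it; a shorter one is lost. Push at trigger_front: 3 to 8 N running free, 10 to 15 N pressing the bush in, then steeply more, 4 N and up per mm, once it is home: 18 to 24 N seats it, over 26 N overloads it.
- ram (a joint): Ram advance in m: 0 right back, kept in steps of 5 mm by the ratchet, at most 0.034. A weak spring runs it back in under a second or so while the release is held down.
- ram_face (a point): Centre of the front face of the dark green pad (26 mm diameter, hard, about 120 N per mm) on the ram; at press y 32, z 45 mm when the ram is right back; +y along the stroke.
- release_paddle (a point): Point on the upper face of the red release paddle, a lever 30 mm wide (x) that stands out behind the head, press y -163 to -113 mm. At rest the point is at press y -150, z 70 mm. Pressed down here it sinks about 9 mm to its stop; 7 to 12 N press it there.
- release (a joint): Release lever angle in rad: 0 at rest (spring-returned), 0.22 fully down; from about 0.18 both pawls are lifted clear.
- block: Loose aluminium bearing block, 44 (x) x 40 (y) x 40 mm (z), about 0.2 kg; origin at the centre of its underside, z up. It starts on the bed of the press, its y along the press y, up to 12 mm short of the back stop; the ram first slides it against the stop. The bush sits in its -y face, 20 mm up.
- bush (a joint): Depth of the brass bush in the block in m: 0.012 fully home (flange against the block), 0 when 12 mm proud; starts 6 to 10 mm proud. About 17 N drive it in; it stays where it is left.
- bush_face (a point): Centre of the outer face of the bush's flange (25 mm diameter, 4 mm thick); 24 mm from the block's middle along its -y axis when home.
- tray: Grey open tray on the bench, 200 (x) x 150 (y) x 22 mm high, walls and floor 4 mm, does not move; origin at the centre of its underside. The finished block stands in its far (+x) half; its near half is free.
- finished_block: Loose finished bearing block with its bush home, 44 x 40 x 40 mm, origin at the centre of its underside; stands in the far half of the tray.
- bed (a point): Middle of the steel bed the block stands on, press y 64, z 25 mm, between low side guides (top z 27 mm) 47 mm apart. In front of it stands the back stop, a wall 52 mm wide up to z 68 mm, screwed fast anywhere with its face at press y 92 to 100 mm; so the stroke from the ram's rest to bush home is 16 to 24 mm.
- handle_top (a point): Middle of the top of the fixed black handle, an upright 22 (x) x 16 mm post behind the trigger, press y -84 to -68, top at z 142 mm. From the trigger's front to the handle's back it is 62 mm at rest.
Things that resemble listed ones, but are neither listed nor needed, are in the scene too. There is more than one size of the tray; the job needs the largest. What is shaped like the block but turquoise is not meant.

How it is judged:
On the way, in this order (a step that is already met when the one before it is completed fails the run):
1. the ram has pressed the bush fully home (within 1 mm) and seated it with at least 34 N (value of joint bush above 0.011 m and contact force between pad and bush above 34 N), for 0.05 s.
2. the release has been held until the ram is right back (within 2 mm) (value of joint ram below 0.002 m), for 0.1 s.
At the end, for the whole second after the job is handed in: The bush is home in its block (within 1 mm), the ram is right back (within 2 mm), and the block stands flat and upright on the floor of the tray (underside within 4 mm of the floor, tilt under 0.1 rad), at rest (value of joint bush above 0.011 m and value of joint ram below 0.002 m and x of block in the frame of tray between -0.085 and 0.085 m and y of block in the frame of tray between -0.06 and 0.06 m and z of block in the frame of tray below 0.008 m and angle between block's own z axis and vertical below 0.1 rad and linear speed of block below 0.01 m/s); the robot touches nothing.
It fails at once if the ram presses on the bush with more than 60 N (contact force between pad and bush above 60 N).
It fails at once if the robot pushes the ram or the bush itself (over 5 N) (contact force between any of the fingers, the arm and ram above 5 N or contact force between any of the fingers, the arm and bush above 5 N).
It fails at once if the finished block is shifted by more than 20 mm (distance of finished_block from where it was at the start of the episode above 0.02 m).
It also fails if it takes over 67 s, if anything falls off the work surface, if the arm or the gripper's body presses on something with over 40 N, if the wrist force passes 120 N, or if a joint passes its speed limit or range.

### The arm

A 7-joint arm with a two-finger parallel gripper is mounted at the origin on a cart in front of the work surface, level with it; the furniture and walls round the work are solid. World frame = base frame: x ahead of the robot, y to its left, z up, the work surface at z = 0. Lengths are in m, angles in rad, forces in N, time in s.
With the tool pointing down it reaches from about 0.35 to 0.9 m from the base axis. Payload 19.9 kg.
Tool frame: the origin (TCP) lies between the finger pads; the fingertips stand ctrl.tcp_to_tips ahead of it and the grasp point (between the pads) is the TCP (ctrl.tcp_to_tips is the distance from the TCP to the fingertips, in m); x points along the fingers, y is the direction in which the jaws open and shut, and the axes are right-handed (so a half turn about x gives the same grasp; the last joint's range is limited). The gripper opens to 94 mm and grips with 3 to 60 N. Pads are 16 mm wide; open, the fingers measure 119 mm over their backs; the gripper's body (75 mm by 177 mm) begins 78 mm behind the grasp point.
Start: joints at [-1.355, 0.417, -0.01, 1.614, 0.005, 1.111, -0.053], TCP at [0.159, 0.604, 0.198] pointing down, gripper open.
Joint ranges: [-2.81, 2.81], [-0.39, 2.02], [-1.27, 1.25], [0.06, 2.57], [-1.19, 4.33], [0.19, 2], [-2.82, 2.82]. Speed limits (rad/s): [1.89, 1.89, 2.39, 2.39, 3.01, 3.01, 3.01].

### API

Orientations are given as a unit quaternion [x, y, z, w].
In Python, from station import get_state, read_camera, workorder, search_frame, outline_of, ctrl gives the robot as it stands. The module is installed in compiled form; this text tells all that it offers.
- The arm moves only by the shell command python3 -m jog 'ROWS' [FORCE]. ROWS is a JSON object of lists of equal length, an entry for each row: "travel": the shift along the tool's x, y, z in cm, a list of three; "roll": the turn about the tool's x in degrees; "fingers": the closure in counts, from 0 (fully open) to 255 (shut). A call has 1 to 10 rows; each row shifts and turns the commanded pose from where the row before left it, along the tool's axes as they then stand; what a row does not reach is not made up. A row lasts 1/10 s, in which the tool goes at most 50 mm and 8.59 degrees, less where a joint would pass 70% of its speed; a pose out of reach is approached as far as the arm can. A call with a gripper value outside its range is refused whole. The fingers move at their own pace and stop on an object; FORCE is the grip in N (left out, the last holds). Time passes only in rows, so rows that do not move let the fingers close. It gives the time, the measured TCP pose, the force and the opening at its end, in the units of the state.
- get_state(): the state, without advancing time (a new reading comes with each control period).
- read_camera(name): name is "scene" or "top"; returns a dict with "image" (400x640x3 uint8, red, green, blue), "depth" (400x640 float32, m along the optical axis (not along the pixel's ray), 0 where there is no reading), "mtx" (3x3 intrinsics, pixels), "dist" ([k1, k2, p1, p2, k3] as OpenCV has them; the pictures are not rectified), "R" (3x3) and "t" (3): a world point X has camera coordinates R X + t. Camera axes: x right, y down, z forward; pixel columns grow to the right and rows downward; lengths in m; the calibration is good to about 2 mm. A picture is of the moment at which its call begins.
- workorder.job_done(): hands the job in, once; it reports no verdict.
Trained networks look in a picture, given as the dict that the camera call returned (one of the last four; its "shot" number tells which), for a name from the list of things; names that differ only in an ending like _2 or _b are one class to them, and where a whole thing is asked for, a point or a joint stands for the part that bears it (a point fixed in the world has none). Each returns a list of dicts, best first, with "confidence" (0 to 1); they miss things now and then, are a little off and sometimes report something else, mostly with a low value. They report only what shows in the picture. A call takes as long as a camera call. They do not tell look-alikes from the thing itself.
- search_frame(picture, query): "box" ([left, top, right, bottom] as shares, 0 to 1, of the picture: columns of its width, rows of its height, round what is visible of it).
- outline_of(picture, query): "mask" (400x640 bool, what is visible of it) and "box" ([left, top, right, bottom] as shares, 0 to 1, of the picture: columns of its width, rows of its height, round what is visible of it).
The state is a dict: "time_s": time; "q": joint angles; "joint_vel": joint speeds; "joint_efforts": joint torques, N m; "tcp_pos": TCP position; "eef_rot": TCP orientation; "wrist_force": force on the tool from outside, world axes, zero at the start; "wrist_torque": the same for the moment, N m; "width": finger opening in m.
Only numpy, scipy, OpenCV 4.12 (cv2) and the standard library are available. Lean on these libraries where they do the work, as an engineer would, in place of code of your own. Each camera call takes 0.05 s, during which the arm holds its last target.

## Working session

There is one attempt and no reset: what is moved stays moved. The work goes in short steps, Python scripts to look and compute and a shell command to move; the robot and the scene stay as the last step left them, time stands still between calls to the robot, and variables do not carry over. Pictures are saved under pics/ and viewed, and the job is handed in when it is done.

```bash
mkdir -p pics; cat > h.py <<'E'
import numpy as np, cv2
from station import *
def save(n,img,box=None,k=1):
    if box: img=img[box[1]:box[3],box[0]:box[2]]
    if k!=1: img=cv2.resize(img,None,fx=k,fy=k,interpolation=cv2.INTER_CUBIC)
    cv2.imwrite(f'pics/{n}.png',cv2.cvtColor(img,cv2.COLOR_RGB2BGR))
def cloud(p):
    d=p['depth'];h,w=d.shape
    u,v=np.meshgrid(np.arange(w),np.arange(h))
    xy=cv2.undistortPoints(np.stack([u,v],-1).reshape(-1,1,2).astype(float),p['mtx'],p['dist']).reshape(h,w,2)
    c=np.dstack([xy*d[...,None],d])
    X=(c-p['t'])@p['R']
    X[d==0]=np.nan
    return X
def proj(p,X):
    r=cv2.Rodrigues(p['R'])[0]
    return cv2.projectPoints(np.atleast_2d(X).astype(float),r,p['t'],p['mtx'],p['dist'])[0].reshape(-1,2)
E
python3 - <<'E'
from h import *
import pickle
s=get_state();print({k:np.round(v,4) for k,v in s.items()},ctrl.tcp_to_tips)
for n in('scene','top'):
    p=read_camera(n);save(n+'0',p['image']);print(n,p['R'].round(3).tolist(),p['t'].round(3))
    pickle.dump(p,open(n+'0.pkl','wb'))
    for q in('press','trigger_front','release_paddle','block','tray','finished_block','ram_face','bush_face','handle_top'):
        try:print(q,[(round(r['confidence'],2),(np.array(r['box'])*[640,400,640,400]).round().astype(int).tolist()) for r in search_frame(p,q)])
        except Exception as e:print(q,e)
E
```

```text
{'time_s': np.float64(0.0), 'q': array([-1.3545,  0.418 , -0.0103,  1.6141,  0.0047,  1.1107, -0.053 ]), 'joint_vel': array([-0.0007,  0.0007,  0.0017, -0.0009, -0.0016,  0.0003,  0.0003]), 'joint_efforts': array([-5.00000e-04, -8.51238e+01,  6.38800e-01, -4.25990e+01,
       -4.87000e-02,  1.85000e-02,  1.00000e-04]), 'tcp_pos': array([0.1592, 0.604 , 0.1973]), 'eef_rot': array([ 0.0904,  0.7013, -0.0913,  0.7012]), 'wrist_force': array([ 0.7751,  0.8463, -0.204 ]), 'wrist_torque': array([-0.025 , -0.0495,  0.0207]), 'width': np.float64(0.0941)} 0.019
scene [[0.871, -0.492, -0.003], [-0.351, -0.617, -0.704], [0.344, 0.615, -0.71]] [-0.282  0.402  1.079]
press [(0.78, [332, 228, 410, 298])]
trigger_front []
release_paddle [(0.69, [387, 273, 407, 289])]
block [(0.68, [315, 255, 332, 275]), (0.48, [343, 232, 361, 254])]
tray [(0.9, [235, 148, 268, 171]), (0.8, [274, 158, 317, 183]), (0.55, [287, 180, 346, 223])]
finished_block [(0.52, [318, 183, 335, 199])]
ram_face []
bush_face [(0.74, [288, 183, 349, 220])]
handle_top [(0.91, [331, 230, 410, 297])]
top [[0.023, -1.0, -0.005], [-0.981, -0.021, -0.194], [0.194, 0.009, -0.981]] [0.276 0.51  1.284]
press [(0.93, [362, 184, 466, 223])]
trigger_front [(0.51, [418, 192, 429, 200]), (0.34, [446, 189, 462, 198])]
release_paddle [(0.68, [444, 188, 467, 199])]
block [(0.74, [383, 192, 402, 211]), (0.62, [362, 183, 467, 221]), (0.61, [384, 234, 397, 250])]
tray [(0.96, [160, 212, 196, 260]), (0.68, [216, 172, 255, 217]), (0.65, [381, 195, 399, 212]), (0.58, [278, 169, 324, 233]), (0.42, [400, 196, 406, 203])]
finished_block [(0.69, [290, 174, 307, 188])]
ram_face [(0.36, [399, 198, 406, 203]), (0.28, [362, 182, 467, 219])]
bush_face []
handle_top [(0.69, [367, 185, 468, 218])]
```

View pics/scene0.png

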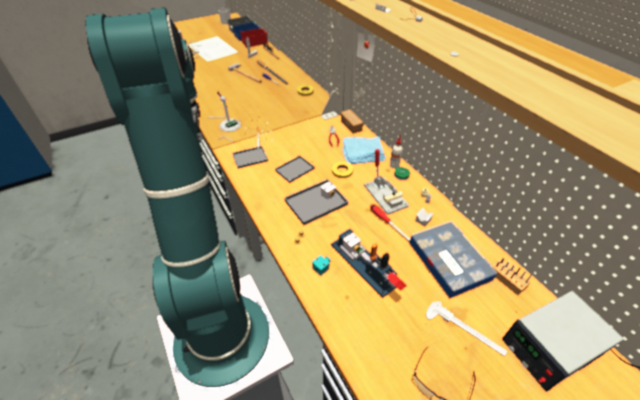

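View pics/top0.png

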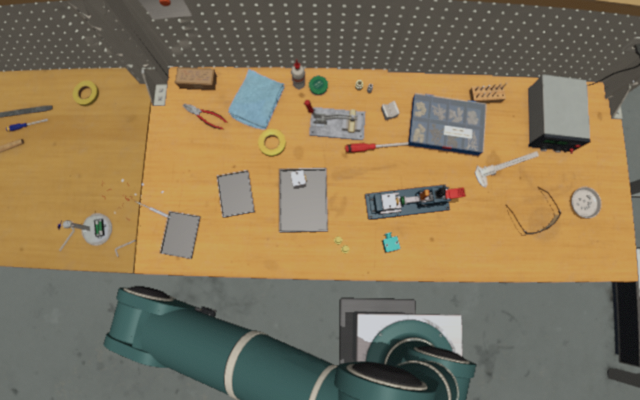

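```bash
python3 - <<'E'
from h import *
import pickle
p=pickle.load(open('top0.pkl','rb'));save('top0c',p['image'],(350,160,480,260),6)
p=pickle.load(open('scene0.pkl','rb'));save('scene0c',p['image'],(280,170,420,305),5)
E
```

```text
(no output)
```

View pics/top0c.png

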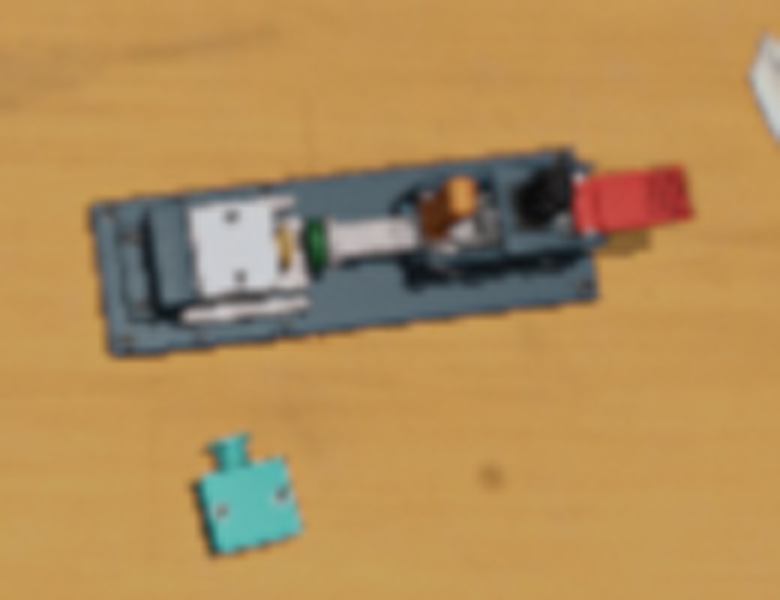

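View pics/scene0c.png

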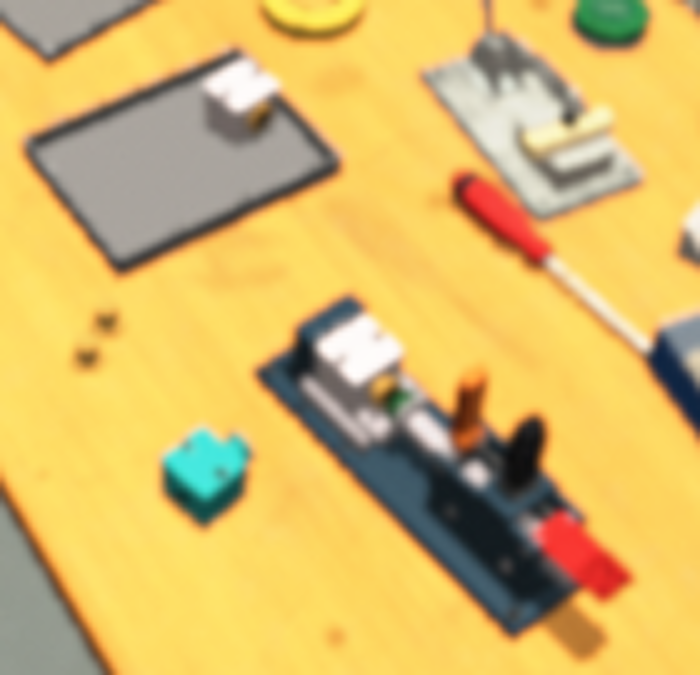

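```bash
python3 - <<'E'
from h import *
import pickle
p=pickle.load(open('top0.pkl','rb'));X=cloud(p)
# press: by colors & heights
reg=np.zeros((400,640),bool);reg[178:228,355:472]=1
hsv=cv2.cvtColor(p['image'],cv2.COLOR_RGB2HSV)
m=reg&(X[...,2]>0.006)&(X[...,2]<.2)
P=X[m]
print('press pts',m.sum(), np.nanmin(P,0),np.nanmax(P,0))
low=reg&(abs(X[...,2]-.012)<.005)
r=cv2.minAreaRect((X[low][:,:2]*1000).astype(np.float32));print('base low',low.sum(),r)
red=reg&((hsv[...,0]<6)|(hsv[...,0]>174))&(hsv[...,1]>150)&(hsv[...,2]>90)
print('red',red.sum(),X[red].mean(0),X[red].min(0),X[red].max(0))
# tray
reg=np.zeros((400,640),bool);reg[160:240,270:335]=1
t=reg&(X[...,2]>0.014)&(X[...,2]<.03);r=cv2.minAreaRect((X[t][:,:2]*1000).astype(np.float32));print('tray',t.sum(),r,np.median(X[t][:,2]))
t=reg&(X[...,2]>0.035);r=cv2.minAreaRect((X[t][:,:2]*1000).astype(np.float32));print('fin',t.sum(),r)
for n,b in(('t2',(210,165,260,222)),('t3',(155,205,202,265))):
    t=np.zeros((400,640),bool);t[b[1]:b[3],b[0]:b[2]]=1;t&=(X[...,2]>0.008)&(X[...,2]<.04);print(n,cv2.minAreaRect((X[t][:,:2]*1000).astype(np.float32)))
# tall pts in press
np.set_printoptions(suppress=True,precision=3)
reg=np.zeros((400,640),bool);reg[175:228,355:472]=1
for r in range(184,222,2):
    print(r,' '.join('%3d'%(1000*X[r,c,2]) for c in range(360,470,3)))
E
```

```text
press pts 2506 [ 0.41329606 -0.19769039  0.00600498] [0.57650432 0.1675287  0.14616088]
base low 964 ((494.00732421875, -16.77142333984375), (156.4167938232422, 361.33978271484375), 1.3176440000534058)
red 156 [nan nan nan] [nan nan nan] [nan nan nan]
tray 323 ((494.96929931640625, 334.0576171875), (202.03329467773438, 147.69935607910156), 2.295759916305542) 0.022456497846589284
fin 193 ((556.6940307617188, 349.4054870605469), (44.424564361572266, 43.532840728759766), 11.728354454040527)
t2 ((516.2958984375, 551.9189453125), (142.44674682617188, 171.53863525390625), 89.72098541259766)
t3 ((372.8923034667969, 724.3345947265625), (180.22076416015625, 142.39585876464844), 4.765873908996582)
184   2   1   2   0   2   8   1   2   0  -4   3   0   4  -4   1   2   0  -1   0  -2  -3   4   3  -2   3   8   2   3   7  -3  -5  -2   0  -7   2   1   3
186   0   1   4   0   0   2   3   0   2   0   1   7   4   2   2  -3   5   2  -5   4  -1   1   6  12  10  15   8   9  19   1   6   1   1   2  -2   0   0
188   0   6   5   7  -1   2   1   0   0   3   3   0   3  -1   3   0   6  17  14  14  16  11   7  16
[... 273 characters left out ...]
 11  15  13  49  67 116 145  65  79  88 117 137 143  66  67  70  72  70  68   0   0
194  -1   1  13  14  16  72  70  10  23  66  63  62  24  14  11  13  12  14  14  36  80 113 140 142  76  86 113 133 126  69  70  74  69  72  77   0   1
196  -2   0   9  13  14  69  67  57  63  66  67  64  11  28  52  14   9  13  10  47  77 107 133  55  71  81 114 102  48  66  70  68  72  70  70   0   6
198   2  -2  16  21  24  70  71  69  68  66  66  64  52  27  58  60  51  49  48  55  55  97  48  53  48  80  83  75  60  67  73   0   3   2   5   1  -1Traceback (most recent call last):
  File "<stdin>", line 24, in <module>
  File "<stdin>", line 24, in <genexpr>
ValueError: cannot convert float NaN to integer
```

The job's tray is the one at pixel (302,201). It measures 202x148 mm and holds the finished block; the other two trays (236,194) and (180,236) are smaller. The block is the aluminium one on the press at (392,201), not the turquoise one at (391,243). The ram strokes to the left in the top view, which is world +y. Next I fit the press pose.

```bash
cat >> h.py <<'E'
def ray(p,uv,z):
    xy=cv2.undistortPoints(np.array(uv,float).reshape(-1,1,2),p['mtx'],p['dist']).reshape(-1,2)
    d=np.c_[xy,np.ones(len(xy))]@p['R'];C=-p['R'].T@p['t']
    s=(z-C[2])/d[:,2];return C+s[:,None]*d
E
python3 - <<'E'
from h import *
import pickle
np.set_printoptions(suppress=True,precision=4)
p=pickle.load(open('top0.pkl','rb'));X=cloud(p)
c=ray(p,[(365.3,194.5),(445,185),(449.5,209.7),(368.7,219.2)],.012)[:,:2]
print(c,c.mean(0),[np.linalg.norm(c[i]-c[i-1]) for i in range(4)])
d=c[0]-c[1]+c[3]-c[2];print('yaw',np.arctan2(-d[0],d[1]))
d=c[0]-c[3]+c[1]-c[2];print('yaw from x',np.arctan2(d[1],d[0]))
ctr=c.mean(0)
s=pickle.load(open('scene0.pkl','rb'))
# scene corners from crop (280,170)x5
cs=ray(s,[(280+258/5,170+373/5),(280+350/5,170+296/5),(280+514/5,170+635/5)],.012)[:,:2];print('scene corners near-left, far-left, near-right',cs)
hsv=cv2.cvtColor(p['image'],cv2.COLOR_RGB2HSV)
def rep(n,m):
    m&=np.isfinite(X[...,2]);print(n,m.sum(),np.median(X[m],0),X[m].min(0),X[m].max(0))
def box(a,b,c_,d):
    m=np.zeros((400,640),bool);m[b:d,a:c_]=1;return m
rep('red',box(446,184,468,202)&(hsv[...,1]>150)&(X[...,2]>.05))
b=box(380,190,400,215)&(X[...,2]>.058)&(X[...,2]<.072)&(hsv[...,1]<60)
rep('block',b);print(cv2.minAreaRect((X[b][:,:2]*1000).astype(np.float32)))
rep('orange',box(415,185,435,202)&(X[...,2]>.125)&(hsv[...,1]>140)&(hsv[...,2]>90))
rep('black',box(432,182,447,202)&(X[...,2]>.13))
E
```

```text
[[ 0.5148  0.1387]
 [ 0.5509 -0.1149]
 [ 0.4719 -0.1267]
 [ 0.4369  0.128 ]] [0.4936 0.0063] [np.float64(0.07855537302807421), np.float64(0.2562075787198579), np.float64(0.07992555989023245), np.float64(0.25699873413163926)]
yaw 0.13898027625519835
yaw from x 0.1420693818899276
scene corners near-left, far-left, near-right [[ 0.4383  0.1221]
 [ 0.531   0.1489]
 [ 0.4724 -0.1292]]
red 175 [ 0.5143 -0.129   0.0709] [ 0.4973 -0.1562  0.0629] [ 0.5331 -0.0996  0.0783]
block 222 [0.4849 0.0781 0.0661] [0.458  0.0508 0.0582] [0.5103 0.1007 0.072 ]
((484.1108703613281, 77.80636596679688), (48.17577362060547, 50.253013610839844), 6.522113800048828)
orange 25 [ 0.4989 -0.0225  0.1385] [ 0.4909 -0.0285  0.1252] [ 0.5065 -0.0191  0.1457]
black 45 [ 0.5064 -0.0692  0.1406] [ 0.496  -0.0777  0.1331] [ 0.5164 -0.0618  0.1462]
```

```bash
cat >> h.py <<'E'
from scipy.spatial.transform import Rotation as Ro
PC=np.array([.4940,.0065,0.]);YAW=.14
PR=Ro.from_euler('z',YAW).as_matrix()
def toP(w): return PR.T@(np.asarray(w)-PC)
def toW(q): return PC+PR@np.asarray(q)
def st(target=None,tyaw=YAW):
    s=get_state();R=Ro.from_quat(s['eef_rot']).as_matrix();t=np.array(s['tcp_pos'])
    print('t=%.2f'%s['time_s'],'tcp',t.round(4),'press-frame mm',(1000*toP(t)).round(1),'F(press)',(PR.T@s['wrist_force']).round(1),'w',round(float(s['width']),4))
    yz=np.degrees(np.arctan2(R[1,1],R[0,1])-tyaw);yz=(yz+90)%180-90
    print('tool x',R[:,0].round(3),'tool y',R[:,1].round(3),'tool z',R[:,2].round(3),'yaw err deg (y vs axis)',round(yz,2))
    if target is not None: print('travel cm',(100*R.T@(np.asarray(target)-t)).round(2))
    return s,R
E
python3 - <<'E'
from h import *
st(toW([0,.015,.2]))
E
```

```text
t=1.00 tcp [0.1593 0.6043 0.1979] press-frame mm [-248.   638.7  197.9] F(press) [-0.4  0.2 -0. ] w 0.0941
tool x [ 0. -0. -1.] tool y [ 0.255  0.967 -0.   ] tool z [ 0.967 -0.255  0.   ] yaw err deg (y vs axis) 67.21
travel cm [ -0.2  -47.89  47.02]
```

```bash
python3 -m jog '{"travel":[[0,0,0],[0,0,0],[0,0,0],[0,0,0],[0,0,0],[0,0,0],[0,0,0],[0,0,0],[0,0,0]],"roll":[8.4,8.4,8.4,8.4,8.4,8.4,8.4,8.4,0],"fingers":[255,255,255,255,255,255,255,255,255]}' 30; python3 - <<'E'
from h import *
st(toW([0,.03,.2]))
E
```

```text
time_s: 1.9
tcp_pos: [0.1592, 0.6044, 0.1979]
eef_rot: [0.464, 0.533, -0.464, 0.533]
wrist_force: [-0.9, 0.1, 0.2]
width: 0.0256
t=1.90 tcp [0.1592 0.6044 0.1979] press-frame mm [-248.1  638.7  197.9] F(press) [-0.9  0.2  0.2] w 0.0256
tool x [ 0. -0. -1.] tool y [0.991 0.137 0.   ] tool z [ 0.137 -0.991  0.   ] yaw err deg (y vs axis) -0.14
travel cm [-0.19 24.96 60.81]
```

```bash
python3 -m jog '{"travel":[[0,1.6,4],[0,1.6,4],[0,1.7,4],[0,1.7,4],[0,1.7,4],[0,1.7,4],[0,1.7,4],[0,1.7,4],[0,1.7,4],[0,1.7,4]],"roll":[0,0,0,0,0,0,0,0,0,0],"fingers":[255,255,255,255,255,255,255,255,255,255]}'; python3 - <<'E'
from h import *
st(toW([0,.03,.2]))
E
```

```text
time_s: 2.9
tcp_pos: [0.3822, 0.2302, 0.1983]
eef_rot: [0.463, 0.535, -0.462, 0.535]
wrist_force: [1.1, 0.7, -0.4]
width: 0.0003
t=2.90 tcp [0.3822 0.2302 0.1983] press-frame mm [-79.5 237.1 198.3] F(press) [ 1.2  0.5 -0.4] w 0.0003
tool x [ 0.001  0.    -1.   ] tool y [0.989 0.145 0.001] tool z [ 0.145 -0.989 -0.   ] yaw err deg (y vs axis) 0.33
travel cm [-0.18  7.83 20.75]
```

```bash
python3 -m jog '{"travel":[[0,1.6,4],[0,1.6,4],[0,1.6,4],[0,1.5,4],[0,1.5,4],[0,0,0],[0,0,0]],"roll":[0,0,0,0,0,0,0],"fingers":[255,255,255,255,255,255,255]}'; python3 - <<'E'
from h import *
import pickle
s,R=st(toW([0,.01,.132]))
p=read_camera('top');save('top1',p['image'],(350,160,480,260),6);pickle.dump(p,open('top1.pkl','wb'))
p=read_camera('scene');save('scene1',p['image'],(300,170,420,305),5)
E
```

```text
time_s: 3.6
tcp_pos: [0.4868, 0.0439, 0.1979]
eef_rot: [0.463, 0.534, -0.463, 0.534]
wrist_force: [-0.1, 0.8, 0.8]
width: 0.0002
t=3.60 tcp [0.4868 0.0439 0.1979] press-frame mm [ -1.9  38.1 197.9] F(press) [0.  0.8 0.8] w 0.0002
tool x [-0. -0. -1.] tool y [ 0.99   0.142 -0.   ] tool z [ 0.142 -0.99   0.   ] yaw err deg (y vs axis) 0.13
travel cm [6.59 0.18 2.8 ]
```

View pics/top1.png

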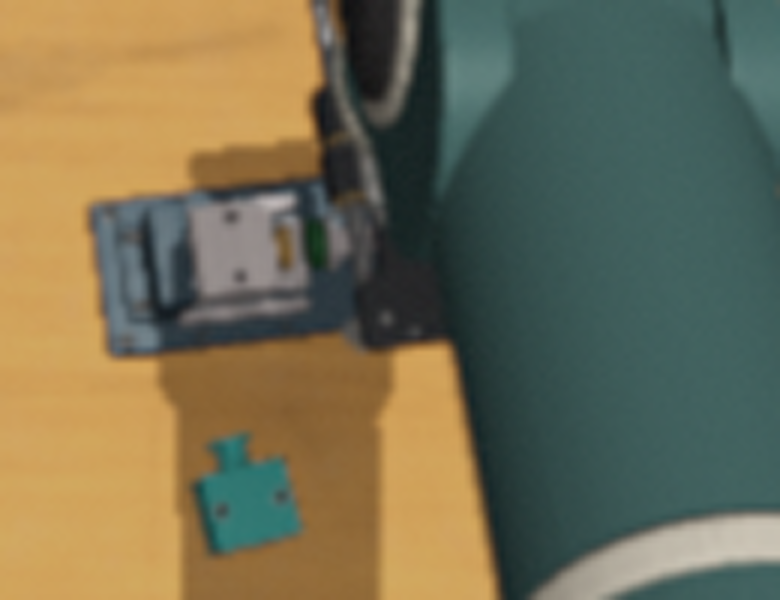

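View pics/scene1.png

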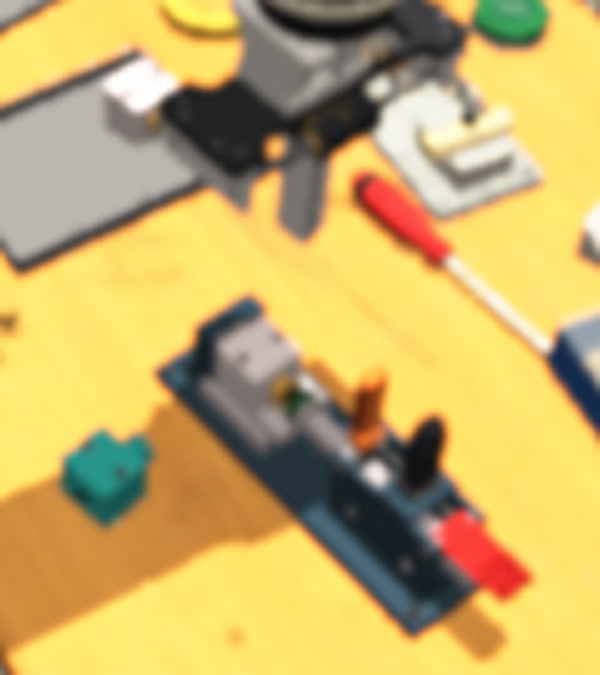

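```bash
python3 -m jog '{"travel":[[2.3,0.1,0.5],[2.3,0.1,0.5],[2.2,0,0.5],[0,0,0.5],[0,0,0.5],[0,0,0]],"roll":[0,0,0,0,0,0],"fingers":[255,255,255,255,255,255]}'; python3 -c "
from h import *
st(toW([0,-.01,.13]))"
```

```text
time_s: 4.3
tcp_pos: [0.4928, 0.0199, 0.1312]
eef_rot: [0.464, 0.534, -0.463, 0.534]
wrist_force: [0.6, -0.5, 0.3]
width: 0.0006
t=4.30 tcp [0.4928 0.0199 0.1312] press-frame mm [  0.7  13.5 131.2] F(press) [ 0.6 -0.5  0.3] w 0.0006
tool x [ 0.001  0.    -1.   ] tool y [0.99  0.14  0.001] tool z [ 0.14 -0.99 -0.  ] yaw err deg (y vs axis) 0.03
travel cm [ 0.11 -0.07  2.35]
```

```bash
python3 -m jog '{"travel":[[0.1,-0.1,0.5],[0,0,0.5],[0,0,0.5],[0,0,0.3],[0,0,0.2]],"roll":[0,0,0,0,0],"fingers":[255,255,255,255,255]}'; for i in 1; do python3 -c "
from h import *
st()"; done
```

```text
time_s: 4.8
tcp_pos: [0.4941, -0.0003, 0.1291]
eef_rot: [0.464, 0.534, -0.464, 0.534]
wrist_force: [-0.6, -0.1, -0.6]
width: 0.0003
t=4.80 tcp [ 4.941e-01 -3.000e-04  1.291e-01] press-frame mm [ -0.9  -6.7 129.1] F(press) [-0.6 -0.  -0.6] w 0.0003
tool x [ 0. -0. -1.] tool y [0.99  0.139 0.   ] tool z [ 0.139 -0.99   0.   ] yaw err deg (y vs axis) -0.01
```

```bash
python3 -m jog '{"travel":[[0,0,0.3],[0,0,0.2]],"roll":[0,0],"fingers":[255,255]}';python3 -c "
from h import *
st()"
```

```text
time_s: 5.0
tcp_pos: [0.4947, -0.0051, 0.129]
eef_rot: [0.464, 0.534, -0.464, 0.534]
wrist_force: [0.3, -0.5, 0.2]
width: 0.0001
t=5.00 tcp [ 0.4947 -0.0051  0.129 ] press-frame mm [ -0.9 -11.6 129. ] F(press) [ 0.2 -0.6  0.2] w 0.0001
tool x [-0. -0. -1.] tool y [ 0.99  0.14 -0.  ] tool z [ 0.14 -0.99  0.  ] yaw err deg (y vs axis) 0.0
```

```bash
python3 -m jog '{"travel":[[0,0,0.15],[0,0,0.15]],"roll":[0,0],"fingers":[255,255]}';python3 -m jog '{"travel":[[0,0,0.15],[0,0,0.15]],"roll":[0,0],"fingers":[255,255]}';python3 -c "
from h import *
st()"
```

```text
time_s: 5.2
tcp_pos: [0.4951, -0.0079, 0.129]
eef_rot: [0.464, 0.534, -0.464, 0.534]
wrist_force: [-0.3, 1.5, -0.5]
width: 0.0006
time_s: 5.4
tcp_pos: [0.4955, -0.0108, 0.129]
eef_rot: [0.464, 0.534, -0.464, 0.534]
wrist_force: [-0.6, 1.1, 0.3]
width: 0.0007
t=5.40 tcp [ 0.4955 -0.0108  0.129 ] press-frame mm [ -0.9 -17.3 129. ] F(press) [-0.4  1.2  0.3] w 0.0007
tool x [-0.  0. -1.] tool y [ 0.99  0.14 -0.  ] tool z [ 0.14 -0.99 -0.  ] yaw err deg (y vs axis) 0.01
```

```bash
for a in 1; do python3 -m jog '{"travel":[[0,0,0.2]],"roll":[0],"fingers":[255]}';python3 -m jog '{"travel":[[0,0,0.2],[0,0,0.2]],"roll":[0,0],"fingers":[255,255]}';python3 -m jog '{"travel":[[0,0,0.2],[0,0,0.2]],"roll":[0,0],"fingers":[255,255]}'; done|grep -E "tcp_pos|force"
```

```text
tcp_pos: [0.4958, -0.0126, 0.129]
wrist_force: [-0.1, 1.7, 1.3]
tcp_pos: [0.4964, -0.0164, 0.129]
wrist_force: [-0.8, 3.7, 2.0]
tcp_pos: [0.497, -0.0206, 0.129]
wrist_force: [-1.3, 3.2, 3.0]
```

```bash
(python3 -m jog '{"travel":[[0,0,0.2],[0,0,0.2]],"roll":[0,0],"fingers":[255,255]}';python3 -m jog '{"travel":[[0,0,0.2],[0,0,0.2]],"roll":[0,0],"fingers":[255,255]}';python3 -m jog '{"travel":[[0,0,0.1],[0,0,0.1]],"roll":[0,0],"fingers":[255,255]}')|grep -E "tcp_pos|force"; python3 - <<'E'
from h import *
p=read_camera('scene');save('scene2',p['image'],(300,170,420,305),5)
st()
E
```

```text
tcp_pos: [0.4975, -0.0247, 0.1289]
wrist_force: [-0.4, 4.5, 1.5]
tcp_pos: [0.498, -0.0286, 0.1288]
wrist_force: [-0.3, 4.8, -2.1]
tcp_pos: [0.4982, -0.0306, 0.1289]
wrist_force: [0.4, 4.1, -2.2]
t=6.55 tcp [ 0.4982 -0.0308  0.1289] press-frame mm [ -1.  -37.5 128.9] F(press) [ 0.3  3.9 -2.5] w 0.0004
tool x [-0. -0. -1.] tool y [ 0.99  0.14 -0.  ] tool z [ 0.14 -0.99  0.  ] yaw err deg (y vs axis) 0.0
```

View pics/scene2.png

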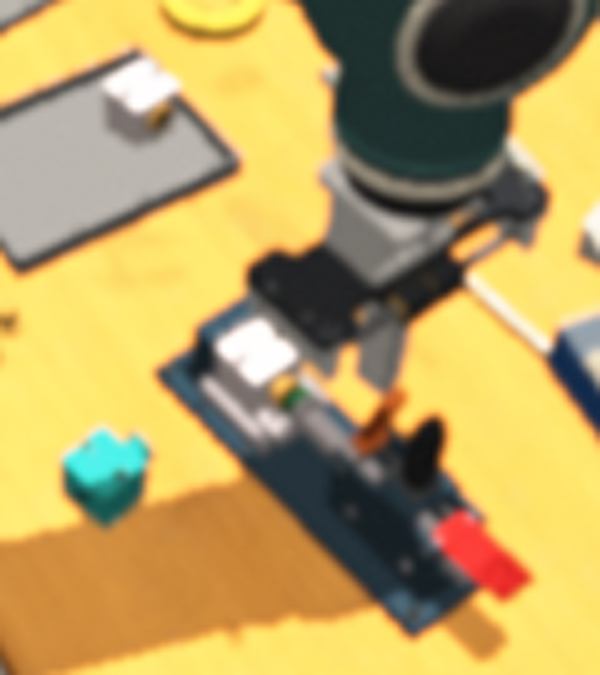

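```bash
(python3 -m jog '{"travel":[[0,0,0.1]],"roll":[0],"fingers":[255]}';python3 -m jog '{"travel":[[0,0,0.1]],"roll":[0],"fingers":[255]}';python3 -m jog '{"travel":[[0,0,0.1]],"roll":[0],"fingers":[255]}';)|grep -E "tcp_pos|force"; python3 - <<'E'
from h import *
st()
E
```

```text
tcp_pos: [0.4983, -0.0315, 0.1289]
wrist_force: [-0.6, 4.5, -1.9]
tcp_pos: [0.4985, -0.0325, 0.1289]
wrist_force: [-1.1, 5.2, -1.8]
tcp_pos: [0.4987, -0.0337, 0.129]
wrist_force: [-1.8, 3.2, -1.4]
t=6.85 tcp [ 0.4987 -0.0337  0.129 ] press-frame mm [ -0.9 -40.4 129. ] F(press) [-1.4  3.4 -1.4] w 0.0005
tool x [-0. -0. -1.] tool y [ 0.99  0.14 -0.  ] tool z [ 0.14 -0.99  0.  ] yaw err deg (y vs axis) 0.01
```

```bash
(python3 -m jog '{"travel":[[0,0,0.1]],"roll":[0],"fingers":[255]}';python3 -m jog '{"travel":[[0,0,0.1]],"roll":[0],"fingers":[255]}')|grep -E "tcp_pos|force"; python3 - <<'E'
from h import *
p=read_camera('scene');save('scene3',p['image'],(335,210,420,285),9)
st()
E
```

```text
tcp_pos: [0.4989, -0.0348, 0.129]
wrist_force: [-0.4, 3.2, -0.6]
tcp_pos: [0.4992, -0.0357, 0.1291]
wrist_force: [-1.3, 3.5, 4.5]
t=7.10 tcp [ 0.4992 -0.036   0.1292] press-frame mm [ -0.7 -42.8 129.2] F(press) [-0.6  2.8  3.9] w 0.0005
tool x [ 0. -0. -1.] tool y [0.99  0.139 0.   ] tool z [ 0.139 -0.99   0.   ] yaw err deg (y vs axis) -0.01
```

View pics/scene3.png

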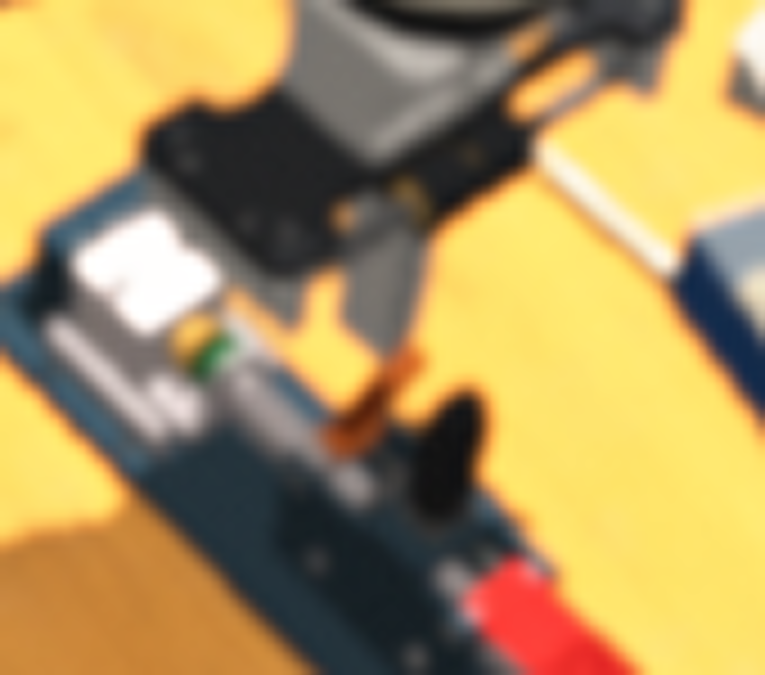

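```bash
cat >> h.py <<'E'
def trig(th,s,x=0,off=8): # point on front face at height s above pivot (off=8 front, -3 back)
    return toW([x,-.030+(off*np.cos(th)-s*np.sin(th))/1000,.064+(off*np.sin(th)+s*np.cos(th))/1000])
E
python3 - <<'E'
from h import *
p=read_camera('scene');im=p['image'].copy();b=(335,210,420,285);k=9
save('x',im,b,k);im=cv2.imread('pics/x.png')
for th,col in((0,(255,255,255)),(.2,(255,0,0)),(.38,(0,255,0)),(.44,(255,0,255))):
    pts=np.array([trig(th,s,x,o) for s,x,o in((8,-.009,-3),(74,-.009,-3),(74,-.009,8),(8,-.009,8))])
    uv=((proj(p,pts)-b[:2]+.5)*k).astype(int);cv2.polylines(im,[uv],True,col,1)
for q in((-.011,-.084,.142),(.011,-.084,.142),(.011,-.068,.142),(-.011,-.068,.142)):
    uv=((proj(p,toW(q))[0]-b[:2]+.5)*k).astype(int);cv2.circle(im,tuple(int(a) for a in uv),4,(0,255,255),-1)
cv2.imwrite('pics/scene3o.png',im)
st()
E
```

```text
t=7.15 tcp [ 0.4993 -0.036   0.1292] press-frame mm [ -0.7 -42.8 129.2] F(press) [-2.3  3.   4.2] w 0.0007
tool x [ 0.001 -0.    -1.   ] tool y [0.99  0.139 0.   ] tool z [ 0.139 -0.99   0.   ] yaw err deg (y vs axis) -0.02
```

View pics/scene3o.png

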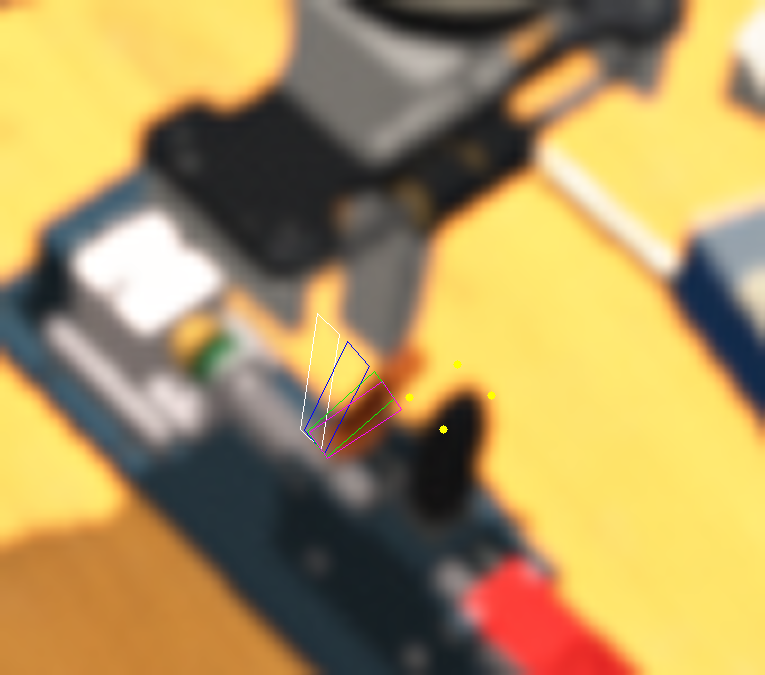

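```bash
(python3 -m jog '{"travel":[[0,0,0.1]],"roll":[0],"fingers":[255]}';python3 -m jog '{"travel":[[0,0,0.1]],"roll":[0],"fingers":[255]}';python3 -m jog '{"travel":[[0,0,0]],"roll":[0],"fingers":[255]}')|grep -E "tcp_pos|force"; python3 - <<'E'
from h import *
st()
E
```

```text
tcp_pos: [0.4994, -0.0366, 0.1292]
wrist_force: [-1.9, 2.7, 6.1]
tcp_pos: [0.4995, -0.0376, 0.1292]
wrist_force: [-1.1, 3.6, 3.8]
tcp_pos: [0.4995, -0.0376, 0.1292]
wrist_force: [-1.3, 3.0, 6.7]
t=7.45 tcp [ 0.4995 -0.0376  0.1292] press-frame mm [ -0.7 -44.4 129.2] F(press) [-0.8  3.1  6.7] w 0.0002
tool x [ 0. -0. -1.] tool y [0.99 0.14 0.  ] tool z [ 0.14 -0.99  0.  ] yaw err deg (y vs axis) 0.0
```

```bash
python3 - <<'E'
from h import *
p=read_camera('scene');save('scene4',p['image'],(360,225,395,265),18)
X=cloud(p)
for r in range(236,264,2):
    print(r,' '.join('(%3d,%4d,%3d)'%tuple(1000*toP(X[r,c])) if np.isfinite(X[r,c,0]) else '--' for c in range(368,390,2)))
E
```

```text
236 (-76, -70,277) (-72, -73,276) (-68, -76,276) (-46, -64,248) (-44, -69,251) (-37, -71,248) ( -8, -55,210) (-25, -75,242) (-19, -77,241) (144,  40,  0) (149,  35,  1)
238 (-80, -74,275) (-75, -76,273) (-68, -77,269) (-53, -71,251) (-46, -72,248) (-14, -53,204) ( -5, -53,196) (  3, -53,190) (131,  37,  1) (137,  33,  1) (145,  31, -2)
240 (-85, -79,276) (-75, -77,266) -- (-13, -39,179) (-14, -47,188) (-13, -54,195) -- (  4, -53,180) (124,  30,  2) (131,  27,  0) (139,  24, -2)
242 (-83, -78,265) (-76, -79,260) ( 85,  50,  1) (-12, -40,170) (-14, -48,180) (-10, -53,182) ( -3, -54,178) (  6, -53,169) (121,  27, -2) (125,  21,  0) (131,  17,  0)
244 (-80, -77,253) ( 75,  49,  0) ( 79,  43,  2) (-11, -40,160) (-13, -48,170) (-11, -54,174) (  1, -52,162) (  7, -54,159) (115,  20, -2) (117,  13,  3) (123,  10,  1)
246 (-80, -77,244) ( 68,  42,  0) ( 74,  38,  0) (-12, -42,153) (-12, -49,161) ( -7, -53,161) (  1, -53,153) ( 10, -53,146) (108,  13, -1) (113,   9,  0) (117,   3,  1)
248 (-80, -79,238) ( 63,  36,  0) ( 68,  31,  0) (-13, -44,146) (-11, -50,151) ( -7, -54,152) (  3, -52,142) (
[... 541 characters left out ...]
 -78,138) (  7, -82,141)
256 (  8,  -6, 46) ( 32,   5, 13) ( 39,   2, 10) ( -8, -45,103) ( -8, -53,112) ( 20, -37, 70) ( 67,  -8,  0) ( 74, -11, -3) ( -6, -80,140) ( -2, -84,141) (  3, -87,139)
258 (  2, -13, 48) (  8, -16, 47) ( -7, -37, 83) ( -8, -46, 93) (  4, -43, 80) ( 18, -40, 64) ( 20, -46, 69) ( -8, -76,127) ( -8, -83,134) ( -3, -86,134) (  3, -88,130)
260 ( -1, -17, 45) ( -6, -29, 63) ( -8, -39, 76) ( -5, -45, 79) (  9, -41, 62) ( 18, -42, 56) ( 17, -50, 65) (-10, -79,122) (-10, -86,130) ( -3, -87,125) (  6, -88,118)
262 (-20, -35, 70) (-14, -37, 68) ( -2, -36, 56) (  6, -37, 49) ( 18, -35, 37) (  9, -49, 61) ( 14, -54, 61) (-10, -80,113) ( -7, -85,115) ( -2, -88,115) (  8, -88,105)
```

View pics/scene4.png

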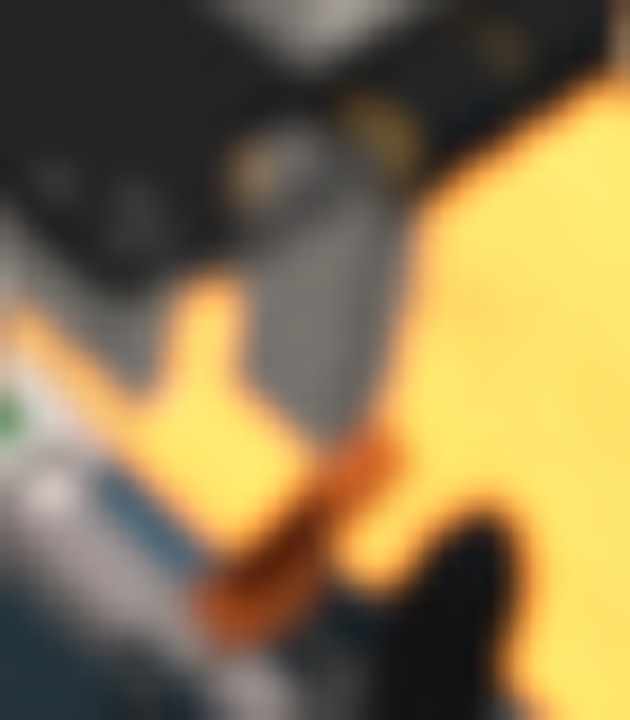

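```bash
python3 -m jog '{"travel":[[0,0,-1],[0,0,-1],[0,0,-0.8],[0,0,0]],"roll":[0,0,0,0],"fingers":[255,255,255,255]}'|grep -E "tcp_pos|force"; python3 - <<'E'
from h import *
import pickle
p=read_camera('scene');save('scene5',p['image'],(335,210,420,285),9)
p=read_camera('top');save('top5',p['image'],(360,180,425,225),9)
p0=pickle.load(open('top0.pkl','rb'));save('top5b',p0['image'],(360,180,425,225),9)
st()
E
```

```text
tcp_pos: [0.4955, -0.0092, 0.129]
wrist_force: [0.4, 0.6, 0.1]
t=8.00 tcp [ 0.4954 -0.0101  0.1289] press-frame mm [ -1.  -16.6 128.9] F(press) [-0.3  0.1 -0.2] w 0.0005
tool x [ 0. -0. -1.] tool y [ 0.99  0.14 -0.  ] tool z [ 0.14 -0.99  0.  ] yaw err deg (y vs axis) 0.01
```

View pics/scene5.png

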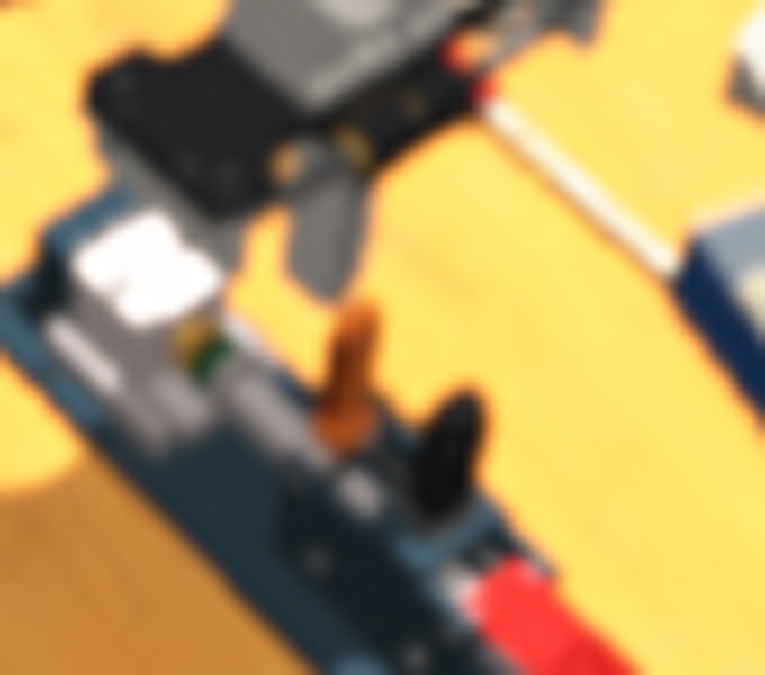

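View pics/top5.png

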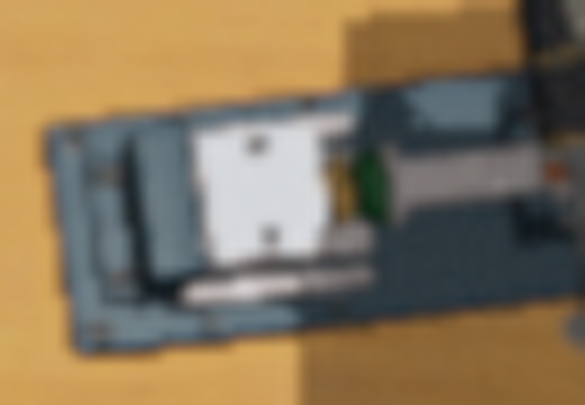

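View pics/top5b.png

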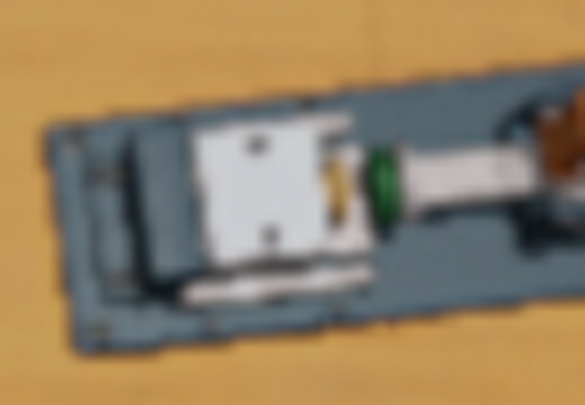

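```bash
(python3 -m jog '{"travel":[[0,0,0.3],[0,0,0.3],[0,0,0.2],[0,0,0.2]],"roll":[0,0,0,0],"fingers":[255,255,255,255]}'; python3 -m jog '{"travel":[[0,0,0.2],[0,0,0.2]],"roll":[0,0],"fingers":[255,255]}'; python3 -m jog '{"travel":[[0,0,0.2],[0,0,0.2]],"roll":[0,0],"fingers":[255,255]}')|grep -E "tcp_pos|force";  python3 -c "
from h import *
st()"
```

```text
tcp_pos: [0.4968, -0.0198, 0.129]
wrist_force: [-1.2, 4.6, 3.0]
tcp_pos: [0.4973, -0.0237, 0.1289]
wrist_force: [-1.1, 5.0, 1.3]
tcp_pos: [0.4978, -0.0276, 0.1289]
wrist_force: [-0.4, 4.7, -1.7]
t=8.80 tcp [ 0.4978 -0.0276  0.1289] press-frame mm [ -1.  -34.3 128.9] F(press) [ 0.2  4.7 -1.7] w 0.0006
tool x [-0. -0. -1.] tool y [ 0.99  0.14 -0.  ] tool z [ 0.14 -0.99 -0.  ] yaw err deg (y vs axis) 0.02
```

```bash
(python3 -m jog '{"travel":[[0,0,0.2],[0,0,0.2]],"roll":[0,0],"fingers":[255,255]}'; python3 -m jog '{"travel":[[0,0,0.2]],"roll":[0],"fingers":[255]}'; python3 -m jog '{"travel":[[0,0,0.2]],"roll":[0],"fingers":[255]}';python3 -m jog '{"travel":[[0,0,0.2]],"roll":[0],"fingers":[255]}')|grep -E "tcp_pos|force";  python3 -c "
from h import *
st()"
```

```text
tcp_pos: [0.4984, -0.0316, 0.1288]
wrist_force: [-1.1, 5.0, -1.7]
tcp_pos: [0.4986, -0.0336, 0.1288]
wrist_force: [-0.8, 4.2, -1.6]
tcp_pos: [0.499, -0.0357, 0.1289]
wrist_force: [-1.2, 4.8, -2.1]
tcp_pos: [0.4995, -0.0379, 0.1292]
wrist_force: [-1.0, 3.3, 4.8]
t=9.30 tcp [ 0.4995 -0.0379  0.1292] press-frame mm [ -0.7 -44.7 129.2] F(press) [-0.5  3.4  4.8] w 0.0008
tool x [ 0. -0. -1.] tool y [0.99 0.14 0.  ] tool z [ 0.14 -0.99  0.  ] yaw err deg (y vs axis) 0.0
```

```bash
python3 -m jog '{"travel":[[0,0,-1],[0,0,-1],[0,0,-0.8],[0,0,0]],"roll":[0,0,0,0],"fingers":[255,255,255,255]}'|grep -E "tcp_pos|force"; python3 - <<'E'
from h import *
import pickle
p=read_camera('top');save('top6',p['image'],(360,180,425,225),9)
st()
E
```

```text
tcp_pos: [0.4957, -0.0094, 0.1293]
wrist_force: [0.5, 0.9, -0.3]
t=9.75 tcp [ 0.4956 -0.0098  0.1291] press-frame mm [ -0.7 -16.4 129.1] F(press) [-0.3 -0.3 -0.5] w 0.0007
tool x [ 0.001 -0.    -1.   ] tool y [0.99  0.14  0.001] tool z [ 0.14  -0.99   0.001] yaw err deg (y vs axis) 0.02
```

View pics/top6.png

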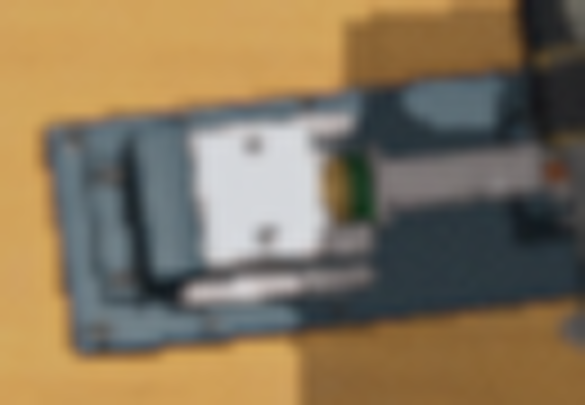

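```bash
(python3 -m jog '{"travel":[[0,0,0.3],[0,0,0.3],[0,0,0.3],[0,0,0.3]],"roll":[0,0,0,0],"fingers":[255,255,255,255]}'; python3 -m jog '{"travel":[[0,0,0.2],[0,0,0.2]],"roll":[0,0],"fingers":[255,255]}'; python3 -m jog '{"travel":[[0,0,0.2],[0,0,0.2]],"roll":[0,0],"fingers":[255,255]}')|grep -E "tcp_pos|force";  python3 -c "
from h import *
st()"
```

```text
tcp_pos: [0.4971, -0.0214, 0.129]
wrist_force: [-1.7, 8.4, 3.8]
tcp_pos: [0.4976, -0.0252, 0.129]
wrist_force: [-1.0, 8.8, 1.1]
tcp_pos: [0.4981, -0.029, 0.1288]
wrist_force: [-0.1, 9.6, -2.1]
t=10.55 tcp [ 0.4981 -0.029   0.1288] press-frame mm [ -0.9 -35.7 128.8] F(press) [ 1.2  9.6 -2.1] w 0.0004
tool x [-0.001  0.001 -1.   ] tool y [ 0.99  0.14 -0.  ] tool z [ 0.14  -0.99  -0.001] yaw err deg (y vs axis) 0.03
```

```bash
(python3 -m jog '{"travel":[[0,0,0.2],[0,0,0.2]],"roll":[0,0],"fingers":[255,255]}'; python3 -m jog '{"travel":[[0,0,0.2]],"roll":[0],"fingers":[255]}'; python3 -m jog '{"travel":[[0,0,0.15]],"roll":[0],"fingers":[255]}'; python3 -m jog '{"travel":[[0,0,0.15]],"roll":[0],"fingers":[255]}')|grep -E "tcp_pos|force";  python3 -c "
from h import *
st()"
```

```text
tcp_pos: [0.4985, -0.0328, 0.1286]
wrist_force: [0.6, 10.1, -3.0]
tcp_pos: [0.4987, -0.0347, 0.1285]
wrist_force: [0.8, 9.5, -2.8]
tcp_pos: [0.4989, -0.0364, 0.1286]
wrist_force: [-0.3, 1.3, 2.2]
tcp_pos: [0.4995, -0.0387, 0.1291]
wrist_force: [-2.4, 3.9, 8.4]
t=11.05 tcp [ 0.4995 -0.0387  0.1291] press-frame mm [ -0.8 -45.5 129.1] F(press) [-1.8  4.2  8.4] w 0.0007
tool x [-0.  0. -1.] tool y [ 0.99   0.139 -0.   ] tool z [ 0.139 -0.99  -0.   ] yaw err deg (y vs axis) -0.0
```

```bash
python3 - <<'E'
from h import *
p=read_camera('scene');b=(350,215,400,265);k=12
s=get_state();t=np.array(s['tcp_pos'])
save('x',p['image'],b,k);im=cv2.imread('pics/x.png')
for dz,c in((0,(255,255,255)),(-.019,(255,0,0)),(.03,(0,255,0))):
  for dy in(-.008,.008):
    uv=((proj(p,t+PR@np.array([0,dy,0])+[0,0,dz])[0]-b[:2]+.5)*k).astype(int);cv2.circle(im,tuple(int(a) for a in uv),4,c,-1)
cv2.imwrite('pics/scene7.png',im)
X=cloud(p)
for r in range(236,264,2):
    print(r,' '.join('(%3d,%4d,%3d)'%tuple(1000*toP(X[r,c])) if np.isfinite(X[r,c,0]) else '--' for c in range(372,384,1)))
E
```

```text
236 (-68, -76,276) (-66, -77,276) (-14, -37,197) (-46, -68,252) (-42, -68,248) (-41, -70,250) (-37, -71,248) (-38, -75,252) (-32, -74,247) ( -3, -54,205) (-26, -75,244) (-24, -77,244)
238 (-71, -80,275) (-66, -79,270) (-53, -72,252) (-49, -72,249) (-48, -74,250) (-42, -72,244) (-13, -53,203) (-12, -55,204) ( -5, -53,197) ( -2, -54,195) (  1, -55,193) (  6, -54,189)
240 (-61, -72,250) (-58, -73,248) (-14, -40,182) (-15, -45,187) (-13, -46,187) (-15, -51,193) (-15, -55,197) (-10, -55,194) ( -4, -54,188) ( -1, -55,186) (  2, -55,183) (  8, -54,178)
242 ( 88,  52, -2) (-13, -36,168) (-12, -40,170) (-13, -44,176) (-14, -48,180) (-13, -51,183) (-14, -55,187) ( -8, -54,182) ( -5, -56,181) (  0, -55,177) (  6, -53,169) ( 10, -54,167)
244 ( 79,  43,  2) (-13, -38,159) (-15, -43,167) (-14, -46,168) (-14, -50,173) (-13, -52,174) (-12, -55,177) ( -7, -55,173) (  0, -53,165) (  2, -54,164) (  8, -53,158) (110,  20,  1)
246 ( 73,  37,  1) (-12, -38,149) (-12, -42,154) (-13, -46,159) (-12, -50,161) (-13, -54,166) ( -9, -54,163) ( -3, -53,158) (  0, -54,155) (  5, -53,151) (  9, -54,149) (102,  13, 
[... 775 characters left out ...]
 -8, -45,103) ( -7, -48,105) ( -7, -52,110) ( -2, -51,104) ( 19, -37, 71) ( 64,  -6,  0) ( 66,  -9,  1) ( 68, -12,  1) ( 73, -12, -1) ( -5, -76,135)
258 ( -6, -37, 82) ( -7, -41, 88) ( -9, -47, 95) ( -3, -46, 90) (  3, -44, 81) (  7, -45, 80) ( 17, -41, 66) ( 16, -45, 72) ( 19, -47, 71) ( 22, -48, 69) (-11, -78,131) (-10, -81,134)
260 ( -8, -39, 75) ( -7, -42, 78) ( -5, -45, 79) (  9, -36, 57) ( 10, -40, 60) ( 11, -43, 63) ( 18, -41, 54) ( 15, -47, 64) ( 16, -51, 67) ( -9, -75,117) (-10, -79,121) ( -9, -82,125)
262 (  0, -34, 53) (  2, -36, 52) (  7, -35, 46) ( 15, -33, 37) ( 17, -35, 38) (  9, -46, 57) (  9, -50, 61) ( 10, -53, 65) ( 13, -54, 62) ( -9, -76,108) ( -8, -79,110) ( -9, -83,116)
```

View pics/scene7.png

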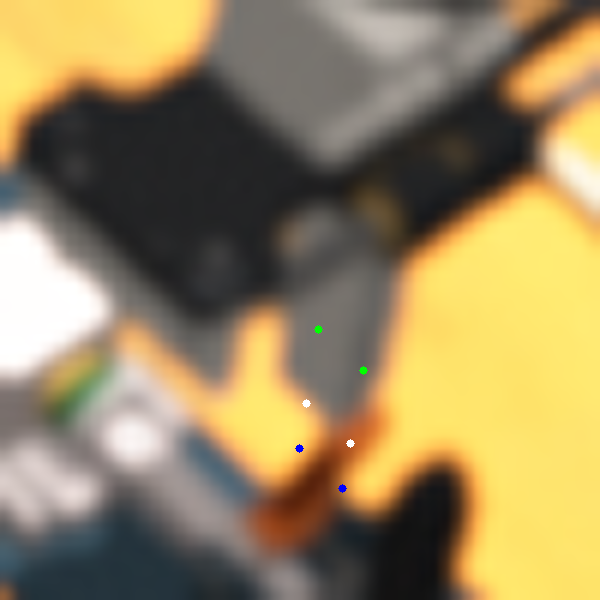

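```bash
python3 -m jog '{"travel":[[0,0,-1],[0,0,-1],[0,0,-1],[0,0,-0.2],[0,0,0]],"roll":[0,0,0,0,0],"fingers":[255,255,255,255,255]}'|grep -E "tcp_pos|force"; python3 - <<'E'
from h import *
import pickle
p=read_camera('top');save('top7',p['image'],(360,180,425,225),9)
st()
p=read_camera('scene');save('scene8',p['image'],(345,210,395,260),12)
X=cloud(p)
for r in range(232,254,2):
    print(r,' '.join('(%3d,%4d,%3d)'%tuple(1000*toP(X[r,c])) if np.isfinite(X[r,c,0]) else '--' for c in range(365,379,1)))
E
```

```text
tcp_pos: [0.4949, -0.0071, 0.1289]
wrist_force: [0.2, 0.3, -0.1]
t=11.65 tcp [ 0.4948 -0.0073  0.1288] press-frame mm [ -1.1 -13.8 128.8] F(press) [-0.2 -0.4 -0.4] w 0.0004
tool x [-0. -0. -1.] tool y [ 0.99   0.139 -0.   ] tool z [ 0.139 -0.99   0.   ] yaw err deg (y vs axis) -0.01
232 (-58, -41,252) (-55, -42,250) (-52, -42,248) (-14, -13,192) (-14, -16,195) (-13, -20,198) (-12, -23,200) ( -8, -22,196) ( -4, -23,194) ( -1, -24,193) (  5, -22,186) (  8, -23,184) (134,  75, -3) (133,  70,  1)
234 ( 91,  93,  0) (-13,  -5,175) (-14, -10,180) (-16, -16,187) (-14, -18,188) (-14, -21,191) (-10, -22,189) ( -8, -24,189) ( -2, -22,182) (  1, -23,180) (  4, -24,180) (121,  68,  2) (125,  66,  0) (130,  66, -2)
236 ( 85,  86,  0) (-14,  -7,167) (-14, -11,172) (-13, -14,174) (-14, -18,179) (-13, -22,182) (-10, -23,181) ( -5, -22,175) (  0, -22,171) (  4, -22,168) (  6, -24,169) (116,  62,  0) (119,  61, -1) (123,  59, -1)
238 ( 80,  80, -2) (-13,  -8,158) (-14, -12,162) (-14, -16,168) (-12, -18,168) (-12, -22,172) (-10, -24,171) ( -5, -23,167) (  0, -23,162) (  3, -24,161) (  9, -22,154) (108,
[... 837 characters left out ...]
 -2, -38,141) (  1, -38,138) (  7, -37,133) ( 89,  24,  2)
248 ( 48,  46,  1) ( 53,  45, -2) ( 54,  42,  1) ( 59,  41, -2) ( 59,  38,  1) ( 62,  35,  1) ( -8, -28,125) ( -8, -32,131) ( -6, -34,131) ( -4, -36,131) (  0, -37,129) (  5, -36,123) ( 10, -36,119) ( 85,  19,  0)
250 ( 26,  25, 29) ( 39,  32, 11) ( 48,  35,  1) ( 51,  34,  0) ( 54,  31,  0) ( 56,  29,  1) ( -8, -29,116) (-10, -35,124) ( -7, -36,123) ( -2, -36,120) (  1, -37,117) (  5, -37,114) ( 77,  16, -1) ( 79,  13,  0)
252 ( 29,  26, 15) ( 33,  26, 12) ( 36,  23, 12) ( 40,  23,  9) ( 49,  26,  0) ( 52,  24, -1) ( -8, -30,108) ( -9, -35,113) ( -5, -36,112) ( -2, -37,110) (  3, -36,104) (  8, -36,100) ( 70,   9,  0) ( 73,   7,  0)
```

View pics/top7.png

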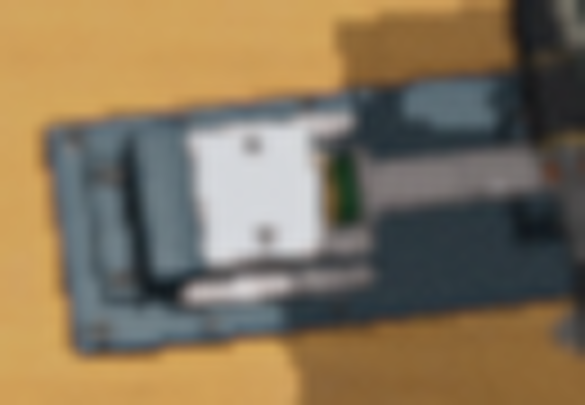

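View pics/scene8.png

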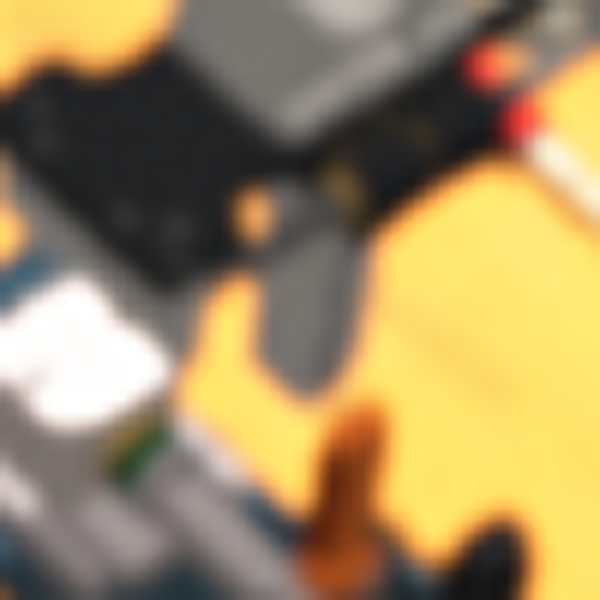

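```bash
python3 -m jog '{"travel":[[0,0,-0.4],[0.7,0,0],[0.8,0,0],[0.7,0.1,0],[0,0,0]],"roll":[0,0,0,0,0],"fingers":[255,255,255,255,255]}'|grep -E "tcp_pos|force"; python3 - <<'E'
from h import *
st()
p=read_camera('scene');save('scene9',p['image'],(345,210,395,260),12)
E
```

```text
tcp_pos: [0.4949, -0.0029, 0.1058]
wrist_force: [-0.8, 0.8, -0.2]
t=12.20 tcp [ 0.4949 -0.0029  0.1058] press-frame mm [ -0.4  -9.4 105.8] F(press) [-0.6  0.9 -0.2] w 0.0
tool x [-0.002 -0.001 -1.   ] tool y [ 0.99   0.14  -0.002] tool z [ 0.14 -0.99  0.  ] yaw err deg (y vs axis) -0.0
```

View pics/scene9.png

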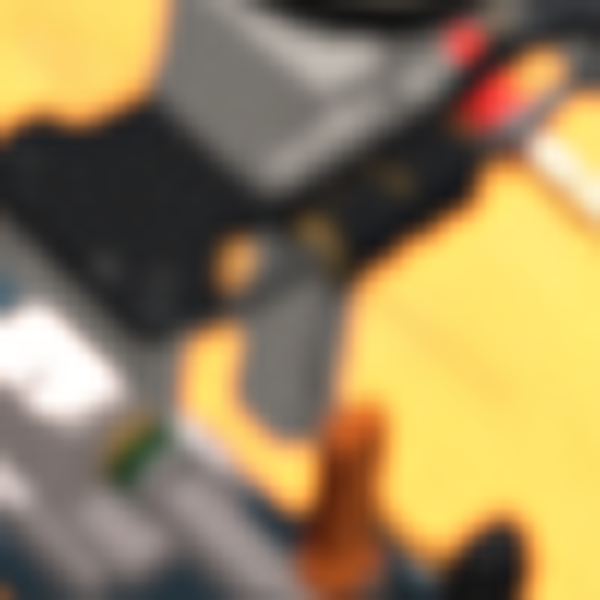

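```bash
(python3 -m jog '{"travel":[[0,0,0.2],[0,0,0.2]],"roll":[0,0],"fingers":[255,255]}';python3 -m jog '{"travel":[[0,0,0.1],[0,0,0.1]],"roll":[0,0],"fingers":[255,255]}';python3 -m jog '{"travel":[[0,0,0.1],[0,0,0.1]],"roll":[0,0],"fingers":[255,255]}';python3 -m jog '{"travel":[[0,0,0.1]],"roll":[0],"fingers":[255]}')|grep -E "tcp_pos|force"
```

```text
tcp_pos: [0.4961, -0.0068, 0.1072]
wrist_force: [0.3, -0.2, -0.5]
tcp_pos: [0.4964, -0.0088, 0.1072]
wrist_force: [-1.2, -0.5, -0.6]
tcp_pos: [0.4966, -0.0105, 0.1071]
wrist_force: [-0.8, 2.5, 1.0]
tcp_pos: [0.4967, -0.0114, 0.107]
wrist_force: [-1.2, 2.4, 2.0]
```

```bash
(python3 -m jog '{"travel":[[0,0,0.1]],"roll":[0],"fingers":[255]}';python3 -m jog '{"travel":[[0,0,0.1]],"roll":[0],"fingers":[255]}';python3 -m jog '{"travel":[[0,0,0]],"roll":[0],"fingers":[255]}')|grep -E "tcp_pos|force"
```

```text
tcp_pos: [0.4968, -0.0122, 0.1071]
wrist_force: [-1.8, 5.3, 5.1]
tcp_pos: [0.497, -0.0128, 0.1071]
wrist_force: [-2.2, 8.1, 6.4]
tcp_pos: [0.4969, -0.0128, 0.1071]
wrist_force: [-1.9, 7.6, 5.8]
```

```bash
(python3 -m jog '{"travel":[[0,0,0.1]],"roll":[0],"fingers":[255]}';python3 -m jog '{"travel":[[0,0,0.1]],"roll":[0],"fingers":[255]}';python3 -m jog '{"travel":[[0,0,0.1]],"roll":[0],"fingers":[255]}')|grep -E "tcp_pos|force"
```

```text
tcp_pos: [0.497, -0.0134, 0.1071]
wrist_force: [-3.2, 10.0, 8.0]
tcp_pos: [0.4972, -0.0142, 0.1072]
wrist_force: [-3.8, 11.1, 9.8]
tcp_pos: [0.4973, -0.015, 0.1072]
wrist_force: [-3.8, 12.0, 9.4]
```

```bash
(python3 -m jog '{"travel":[[0,0,0.1]],"roll":[0],"fingers":[255]}';python3 -m jog '{"travel":[[0,0,0.1]],"roll":[0],"fingers":[255]}')|grep -E "tcp_pos|force"
```

```text
tcp_pos: [0.4974, -0.0159, 0.1072]
wrist_force: [-5.1, 11.3, 10.6]
tcp_pos: [0.4976, -0.0169, 0.1072]
wrist_force: [-4.9, 11.4, 11.3]
```

```bash
(python3 -m jog '{"travel":[[0,0,0.1]],"roll":[0],"fingers":[255]}')|grep -E "tcp_pos|force"
```

```text
tcp_pos: [0.4977, -0.0179, 0.1073]
wrist_force: [-4.5, 11.1, 10.8]
```

```bash
(python3 -m jog '{"travel":[[0,0,0.1]],"roll":[0],"fingers":[255]}';python3 -m jog '{"travel":[[0,0,0.1]],"roll":[0],"fingers":[255]}')|grep -E "tcp_pos|force"
```

```text
tcp_pos: [0.4979, -0.019, 0.1072]
wrist_force: [-4.5, 11.0, 11.1]
tcp_pos: [0.498, -0.0199, 0.1072]
wrist_force: [-4.6, 11.9, 10.9]
```

```bash
(python3 -m jog '{"travel":[[0,0,0.1]],"roll":[0],"fingers":[255]}';python3 -m jog '{"travel":[[0,0,0.1]],"roll":[0],"fingers":[255]}')|grep -E "tcp_pos|force"
```

```text
tcp_pos: [0.4982, -0.0209, 0.1072]
wrist_force: [-3.7, 11.0, 9.4]
tcp_pos: [0.4982, -0.0218, 0.1072]
wrist_force: [-3.5, 14.2, 8.3]
```

```bash
(python3 -m jog '{"travel":[[0,0,0.05]],"roll":[0],"fingers":[255]}')|grep -E "tcp_pos|force"
```

```text
tcp_pos: [0.4983, -0.0221, 0.1072]
wrist_force: [-4.2, 13.5, 9.0]
```

```bash
(python3 -m jog '{"travel":[[0,0,0.05]],"roll":[0],"fingers":[255]}')|grep -E "tcp_pos|force"
```

```text
tcp_pos: [0.4983, -0.0223, 0.1072]
wrist_force: [-5.3, 15.1, 9.0]
```

```bash
(python3 -m jog '{"travel":[[0,0,0.05]],"roll":[0],"fingers":[255]}';python3 -m jog '{"travel":[[0,0,0.05]],"roll":[0],"fingers":[255]}')|grep -E "tcp_pos|force"
```

```text
tcp_pos: [0.4984, -0.0227, 0.1071]
wrist_force: [-5.0, 16.4, 9.9]
tcp_pos: [0.4984, -0.023, 0.1071]
wrist_force: [-4.5, 17.3, 9.7]
```

```bash
(python3 -m jog '{"travel":[[0,0,0.05]],"roll":[0],"fingers":[255]}')|grep -E "tcp_pos|force"
```

```text
tcp_pos: [0.4985, -0.0234, 0.1071]
wrist_force: [-5.2, 16.9, 10.6]
```

```bash
(python3 -m jog '{"travel":[[0,0,0.05]],"roll":[0],"fingers":[255]}')|grep -E "tcp_pos|force"; python3 - <<'E'
from h import *
p=read_camera('scene');save('scene10',p['image'],(345,210,395,260),12)
p=read_camera('top');save('top10',p['image'],(360,180,425,225),9)
E
```

```text
tcp_pos: [0.4985, -0.0237, 0.1071]
wrist_force: [-4.7, 18.5, 8.3]
```

View pics/scene10.png

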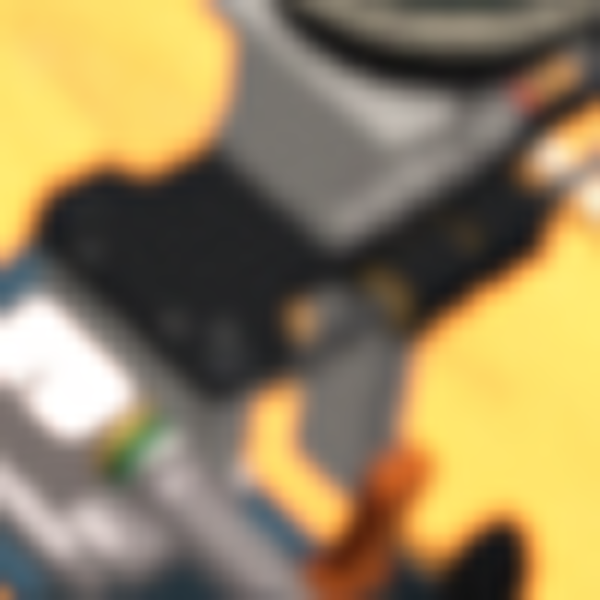

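View pics/top10.png

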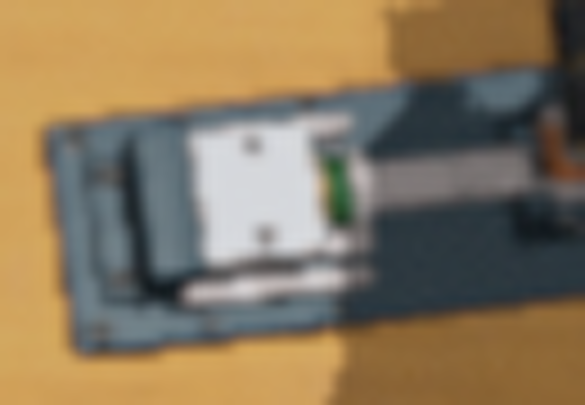

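```bash
(python3 -m jog '{"travel":[[0,0,0.05]],"roll":[0],"fingers":[255]}';python3 -m jog '{"travel":[[0,0,0]],"roll":[0],"fingers":[255]}')|grep -E "tcp_pos|force"; python3 -c "
from h import *
st()"
```

```text
tcp_pos: [0.4986, -0.024, 0.1071]
wrist_force: [-5.5, 19.3, 9.3]
tcp_pos: [0.4985, -0.0241, 0.107]
wrist_force: [-4.5, 19.6, 8.9]
t=15.15 tcp [ 0.4985 -0.0241  0.107 ] press-frame mm [  0.2 -30.9 107. ] F(press) [-1.8 20.   8.9] w 0.0002
tool x [-0.001  0.003 -1.   ] tool y [ 0.99   0.142 -0.001] tool z [ 0.142 -0.99  -0.004] yaw err deg (y vs axis) 0.14
```

```bash
(python3 -m jog '{"travel":[[0,0,0.04]],"roll":[0],"fingers":[255]}';python3 -m jog '{"travel":[[0,0,0]],"roll":[0],"fingers":[255]}'; python3 -m jog '{"travel":[[0,0,-0.3],[0,0,-0.5],[0,0,-1]],"roll":[0,0,0],"fingers":[255,255,255]}')|grep -E "tcp_pos|force"; python3 -c "
from h import *
st()"
```

```text
tcp_pos: [0.4986, -0.0243, 0.1071]
wrist_force: [-4.3, 20.8, 8.9]
tcp_pos: [0.4986, -0.0243, 0.107]
wrist_force: [-5.5, 19.8, 8.9]
tcp_pos: [0.4964, -0.0095, 0.107]
wrist_force: [0.1, -0.4, -0.2]
t=15.65 tcp [ 0.4964 -0.0095  0.107 ] press-frame mm [  0.2 -16.2 107. ] F(press) [ 0.1 -0.4 -0.2] w 0.0001
tool x [ 0. -0. -1.] tool y [0.99  0.139 0.   ] tool z [ 0.139 -0.99   0.   ] yaw err deg (y vs axis) -0.03
```

```bash
(python3 -m jog '{"travel":[[0,0,0.2],[0,0,0.2]],"roll":[0,0],"fingers":[255,255]}';python3 -m jog '{"travel":[[0,0,0.1],[0,0,0.1]],"roll":[0,0],"fingers":[255,255]}';python3 -m jog '{"travel":[[0,0,0.1],[0,0,0.1]],"roll":[0,0],"fingers":[255,255]}';python3 -m jog '{"travel":[[0,0,0.1]],"roll":[0],"fingers":[255]}')|grep -E "tcp_pos|force"
```

```text
tcp_pos: [0.497, -0.0133, 0.107]
wrist_force: [-2.1, 6.2, 5.2]
tcp_pos: [0.4973, -0.0155, 0.1071]
wrist_force: [-1.9, 6.0, 5.4]
tcp_pos: [0.4976, -0.0175, 0.1072]
wrist_force: [-2.0, 6.0, 6.3]
tcp_pos: [0.4977, -0.0185, 0.1072]
wrist_force: [-1.5, 6.0, 5.4]
```

```bash
(python3 -m jog '{"travel":[[0,0,0.1],[0,0,0.1]],"roll":[0,0],"fingers":[255,255]}';python3 -m jog '{"travel":[[0,0,0.1]],"roll":[0],"fingers":[255]}';python3 -m jog '{"travel":[[0,0,0.1]],"roll":[0],"fingers":[255]}')|grep -E "tcp_pos|force"
```

```text
tcp_pos: [0.498, -0.0201, 0.1071]
wrist_force: [-1.9, 8.7, 6.0]
tcp_pos: [0.4981, -0.0208, 0.1071]
wrist_force: [-3.3, 10.8, 6.5]
tcp_pos: [0.4981, -0.0215, 0.1071]
wrist_force: [-2.9, 14.2, 6.9]
```

```bash
python3 -m jog '{"travel":[[0,0,-1],[0,0,-0.7],[-3,0,0],[-3,0,0],[-2.5,0,0],[0,0,3],[0,0,4],[0,0,4],[0,0,3],[0,0,0]],"roll":[0,0,0,0,0,0,0,0,0,0],"fingers":[255,255,255,255,255,255,255,255,255,255]}'|grep -E "tcp_pos|force"; python3 - <<'E'
from h import *
st(toW([0,-.153,.105]))
p=read_camera('top');save('top11',p['image'],(360,180,425,225),9)
E
```

```text
tcp_pos: [0.5149, -0.1487, 0.1921]
wrist_force: [0.1, 1.0, -0.3]
t=17.75 tcp [ 0.5149 -0.1487  0.1921] press-frame mm [  -0.9 -156.6  192.1] F(press) [ 0.3  1.  -0.3] w 0.0006
tool x [ 0.    -0.002 -1.   ] tool y [ 0.991  0.134 -0.   ] tool z [ 0.134 -0.991  0.002] yaw err deg (y vs axis) -0.3
travel cm [ 8.71  0.09 -0.38]
```

View pics/top11.png

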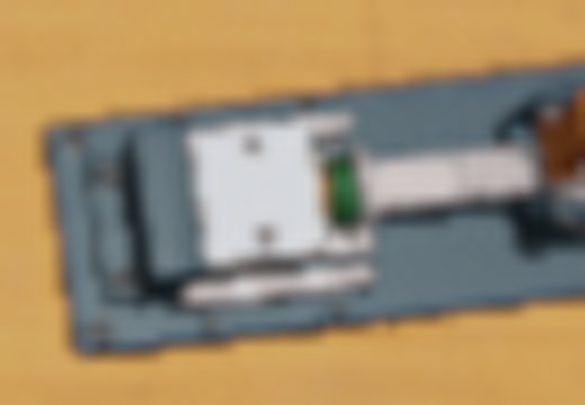

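```bash
(python3 -m jog '{"travel":[[2.5,0,-0.3],[2.5,0,0],[2,0,0],[1,0,0],[0.5,0,0]],"roll":[0,0,0,0,0],"fingers":[255,255,255,255,255]}';python3 -m jog '{"travel":[[0.4,0,0]],"roll":[0],"fingers":[255]}';python3 -m jog '{"travel":[[0.4,0,0]],"roll":[0],"fingers":[255]}';python3 -m jog '{"travel":[[0.4,0,0]],"roll":[0],"fingers":[255]}')|grep -E "tcp_pos|force"
```

```text
tcp_pos: [0.5147, -0.1406, 0.1064]
wrist_force: [-0.0, 0.3, 0.1]
tcp_pos: [0.5153, -0.141, 0.1032]
wrist_force: [-0.0, 0.5, -0.0]
tcp_pos: [0.5154, -0.1411, 0.0994]
wrist_force: [-0.2, -0.5, 0.9]
tcp_pos: [0.5153, -0.1412, 0.0952]
wrist_force: [-0.7, 0.5, 0.2]
```

```bash
(python3 -m jog '{"travel":[[0.3,0,0.3]],"roll":[0],"fingers":[255]}';python3 -m jog '{"travel":[[0.4,0,0]],"roll":[0],"fingers":[255]}';python3 -m jog '{"travel":[[0.3,0,0]],"roll":[0],"fingers":[255]}';python3 -m jog '{"travel":[[0.3,0,0]],"roll":[0],"fingers":[255]}')|grep -E "tcp_pos|force"
```

```text
tcp_pos: [0.5156, -0.1439, 0.092]
wrist_force: [0.1, 0.2, 0.7]
tcp_pos: [0.5156, -0.1447, 0.088]
wrist_force: [0.1, -0.4, -0.0]
tcp_pos: [0.5154, -0.1443, 0.0847]
wrist_force: [0.5, -0.4, -0.2]
tcp_pos: [0.5154, -0.1442, 0.0817]
wrist_force: [0.4, -0.4, -1.0]
```

```bash
(python3 -m jog '{"travel":[[0.3,0,0]],"roll":[0],"fingers":[255]}';python3 -m jog '{"travel":[[0.3,0,0]],"roll":[0],"fingers":[255]}';python3 -m jog '{"travel":[[0.3,0,0]],"roll":[0],"fingers":[255]}')|grep -E "tcp_pos|force"
```

```text
tcp_pos: [0.5154, -0.1442, 0.0788]
wrist_force: [1.0, -0.9, -0.6]
tcp_pos: [0.5154, -0.1442, 0.0758]
wrist_force: [-0.1, 0.3, -0.1]
tcp_pos: [0.5154, -0.1442, 0.0728]
wrist_force: [0.1, -0.7, -0.4]
```

```bash
(python3 -m jog '{"travel":[[0.2,0,0]],"roll":[0],"fingers":[255]}';python3 -m jog '{"travel":[[0.2,0,0]],"roll":[0],"fingers":[255]}')|grep -E "tcp_pos|force"
```

```text
tcp_pos: [0.5153, -0.1442, 0.0707]
wrist_force: [-0.2, -0.9, 0.7]
tcp_pos: [0.5154, -0.1442, 0.0688]
wrist_force: [-0.0, -0.6, -0.2]
```

```bash
python3 - <<'E'
from h import *
p=read_camera('scene');save('scene12',p['image'],(350,220,430,290),9)
E
```

```text
(no output)
```

View pics/scene12.png

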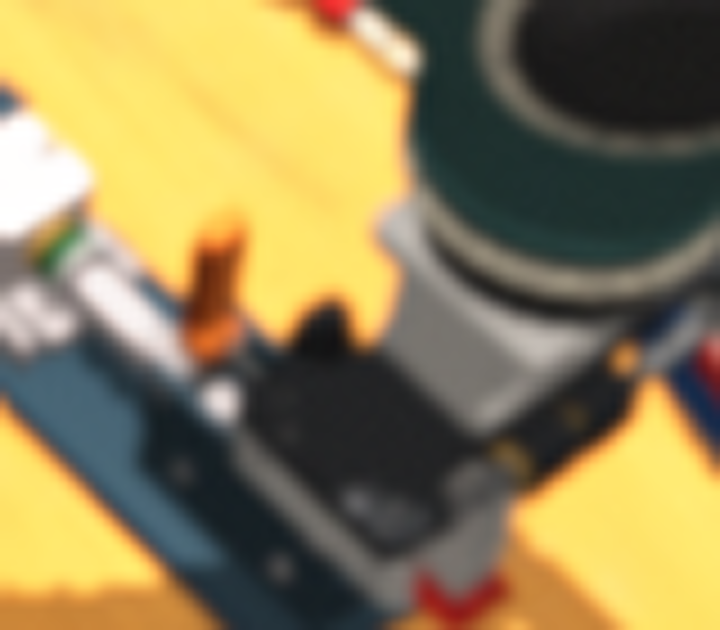

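```bash
(python3 -m jog '{"travel":[[0.2,0,0]],"roll":[0],"fingers":[255]}';python3 -m jog '{"travel":[[0.2,0,0]],"roll":[0],"fingers":[255]}';python3 -m jog '{"travel":[[0.2,0,0]],"roll":[0],"fingers":[255]}')|grep -E "tcp_pos|force"
```

```text
tcp_pos: [0.5155, -0.1442, 0.067]
wrist_force: [-0.6, -0.5, 0.0]
tcp_pos: [0.5155, -0.1442, 0.0649]
wrist_force: [0.8, -0.2, 0.7]
tcp_pos: [0.5154, -0.1442, 0.0629]
wrist_force: [0.4, -0.9, -0.5]
```

```bash
(python3 -m jog '{"travel":[[0.2,0,0]],"roll":[0],"fingers":[255]}';python3 -m jog '{"travel":[[0.2,0,0]],"roll":[0],"fingers":[255]}')|grep -E "tcp_pos|force"
```

```text
tcp_pos: [0.5155, -0.1444, 0.061]
wrist_force: [-1.8, -0.4, 10.1]
tcp_pos: [0.5156, -0.1446, 0.0593]
wrist_force: [-2.4, -1.0, 12.0]
```

```bash
(python3 -m jog '{"travel":[[0.2,0,0],[0.2,0,0]],"roll":[0,0],"fingers":[255,255]}';python3 -m jog '{"travel":[[0.1,0,0]],"roll":[0],"fingers":[255]}')|grep -E "tcp_pos|force"
```

```text
tcp_pos: [0.5157, -0.1447, 0.0554]
wrist_force: [-2.6, -0.7, 11.4]
tcp_pos: [0.5158, -0.1447, 0.0546]
wrist_force: [-5.5, -0.0, 27.0]
```

```bash
(python3 -m jog '{"travel":[[0.1,0,0]],"roll":[0],"fingers":[255]}')|grep -E "tcp_pos|force"
```

```text
tcp_pos: [0.516, -0.1447, 0.0542]
wrist_force: [-10.6, 2.7, 41.1]
```

```bash
(python3 -m jog '{"travel":[[-0.12,0,0],[0,0,0],[0,0,0],[0,0,0],[0,0,0],[0,0,0],[0,0,0],[0,0,0],[0,0,0],[0,0,0]],"roll":[0,0,0,0,0,0,0,0,0,0],"fingers":[255,255,255,255,255,255,255,255,255,255]}')|grep -E "tcp_pos|force"; python3 - <<'E'
from h import *
p=read_camera('top');save('top13',p['image'],(360,180,425,225),9)
st()
E
```

```text
tcp_pos: [0.5158, -0.1447, 0.0549]
wrist_force: [-3.2, -0.9, 16.0]
t=21.50 tcp [ 0.5158 -0.1447  0.0549] press-frame mm [   0.5 -152.7   54.9] F(press) [-3.3 -0.5 15.4] w 0.0004
tool x [ 0.001 -0.    -1.   ] tool y [0.99  0.139 0.001] tool z [ 0.139 -0.99   0.   ] yaw err deg (y vs axis) -0.01
```

View pics/top13.png

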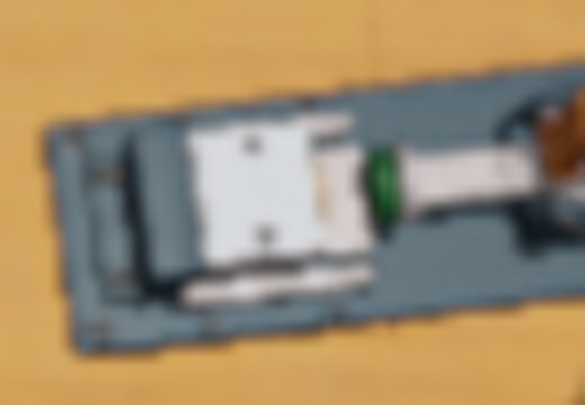

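```bash
(python3 -m jog '{"travel":[[-2,0,0],[-4,0,0],[-4,0,0],[-4,0,0],[-1.5,0,0],[0,0,-4],[0,0,-4],[0,0,-4],[0,0,-4],[0,0,-3]],"roll":[0,0,0,0,0,0,0,0,0,0],"fingers":[255,255,255,255,255,255,200,100,0,0]}')|grep -E "tcp_pos|force"; python3 - <<'E'
from h import *
p=read_camera('top');X=cloud(p)
P=ray(p,np.array([(187,130),(312,121),(325,256),(203,268)])/9+[360-.5,180-.5],.065);c=P.mean(0);print('block corners c',c,[np.linalg.norm(P[i]-P[i-1]).round(4) for i in range(4)],(1000*toP(c)).round(1))
e=P[2]-P[1]+P[3]-P[0];print('yaw',np.arctan2(-e[1],-e[0]))
m=np.zeros((400,640),bool);m[190:213,380:400]=1;m&=(abs(X[...,2]-.065)<.006)&(p['image'].min(2)>110)
print('depth',np.median(X[m],0),cv2.minAreaRect((X[m][:,:2]*1000).astype(np.float32)))
st([c[0],c[1],.16])
E
```

```text
tcp_pos: [0.4881, 0.0465, 0.2087]
wrist_force: [0.6, 0.1, 0.8]
block corners c [0.48568317 0.07552072 0.065     ] [np.float64(0.047), np.float64(0.0423), np.float64(0.0459), np.float64(0.0411)] [ 1.4 69.5 65. ]
yaw 0.09689342318747751
depth [0.48640927 0.07580211 0.0661802 ] ((486.97015380859375, 75.45368957519531), (43.668785095214844, 39.073883056640625), 7.269174098968506)
t=22.55 tcp [0.4877 0.0506 0.2085] press-frame mm [-1.000e-01  4.450e+01  2.085e+02] F(press) [3.  5.8 1. ] w 0.0329
tool x [-0.001  0.001 -1.   ] tool y [ 0.989  0.145 -0.001] tool z [ 0.145 -0.989 -0.001] yaw err deg (y vs axis) 0.33
travel cm [ 4.86  0.17 -2.49]
```

```bash
(python3 -m jog '{"travel":[[0,0.15,-1.3],[0,0,-1.2],[3,0,0],[3,0,0],[3,0,0],[2,0,0],[2,0,0],[2,0,0],[0.4,0,0],[0,0,0]],"roll":[0,0,0,0,0,0,0,0,0,0],"fingers":[0,0,0,0,0,0,0,0,0,0]}')|grep -E "tcp_pos|force|wid"; python3 - <<'E'
from h import *
st([.4865,.076,.05])
p=read_camera('scene');save('scene14',p['image'],(310,200,410,275),8)
E
```

```text
tcp_pos: [0.4867, 0.0684, 0.0549]
wrist_force: [0.9, 0.5, 1.0]
width: 0.094
t=23.55 tcp [0.4867 0.0684 0.0549] press-frame mm [ 1.4 62.3 54.9] F(press) [1.  0.4 1. ] w 0.094
tool x [-0.001 -0.001 -1.   ] tool y [ 0.99   0.139 -0.001] tool z [ 0.139 -0.99   0.001] yaw err deg (y vs axis) -0.05
travel cm [ 0.49  0.09 -0.76]
```

View pics/scene14.png

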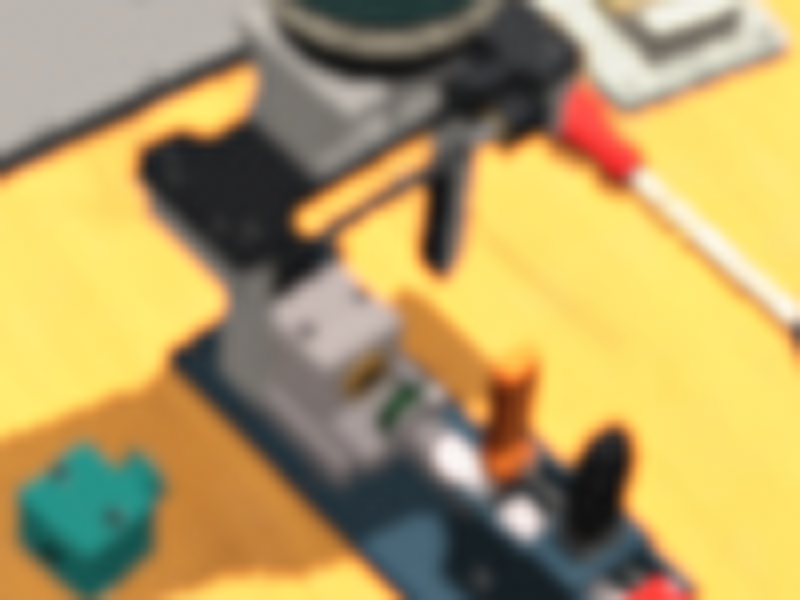

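```bash
(python3 -m jog '{"travel":[[0,0.05,-0.7],[0.5,0,0],[0,0,0],[0,0,0],[0,0,0],[0,0,0],[0,0,0],[0,0,0],[0,0,0],[0,0,0]],"roll":[0,0,0,0,0,0,0,0,0,0],"fingers":[0,0,80,160,255,255,255,255,255,255]}' 25)|grep -E "tcp_pos|force|wid"; python3 - <<'E'
from h import *
st([.4865,.076,.05])
E
```

```text
tcp_pos: [0.4864, 0.0759, 0.0502]
wrist_force: [0.7, -0.3, 0.6]
width: 0.0433
t=24.60 tcp [0.4864 0.0759 0.0502] press-frame mm [ 2.2 69.8 50.2] F(press) [ 0.6 -0.4  0.6] w 0.0433
tool x [ 0. -0. -1.] tool y [0.99 0.14 0.  ] tool z [ 0.14 -0.99  0.  ] yaw err deg (y vs axis) 0.0
travel cm [ 0.02  0.01 -0.01]
```

```bash
(python3 -m jog '{"travel":[[-1,0,0],[-2,0,0],[-3,0,0],[-3,0,0],[-1,0,0],[0,0,0]],"roll":[0,0,0,0,0,0],"fingers":[255,255,255,255,255,255]}')|grep -E "tcp_pos|force|wid"; python3 - <<'E'
from h import *
p=read_camera('scene');save('scene15',p['image'],(290,180,410,275),6)
st([.455,.334,.15])
E
```

```text
tcp_pos: [0.4869, 0.0763, 0.1513]
wrist_force: [-0.3, 0.7, -2.6]
width: 0.0437
t=25.25 tcp [0.4862 0.0762 0.1501] press-frame mm [  2.   70.1 150.1] F(press) [-0.4  0.  -2.6] w 0.0437
tool x [ 0.     0.001 -1.   ] tool y [0.99 0.14 0.  ] tool z [ 0.14 -0.99 -0.  ] yaw err deg (y vs axis) 0.03
travel cm [ 2.000e-02  5.200e-01 -2.596e+01]
```

View pics/scene15.png

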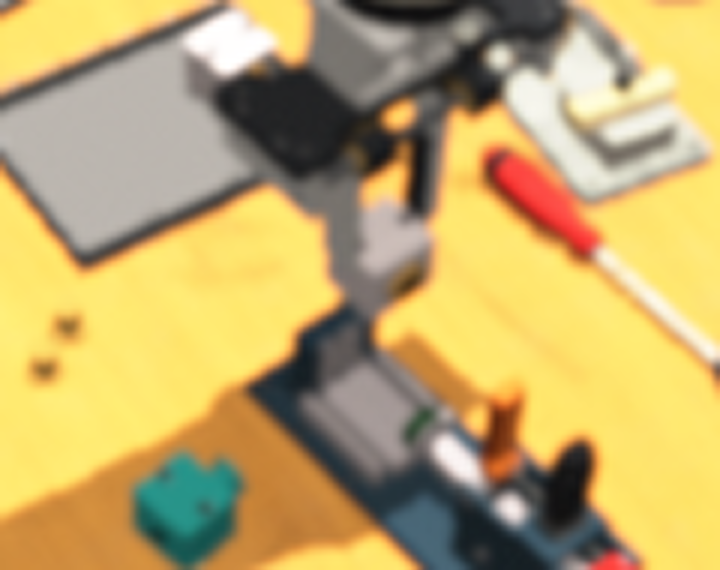

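Block lifted with the bush home and the ram back. I'll carry it to the tray.

```bash
(python3 -m jog '{"travel":[[0,0,-2],[0,0.1,-4],[0,0.1,-4],[0,0.1,-4],[0,0.1,-4],[0,0.1,-4],[0,0,-3],[0,0,-1],[0,0,0],[0,0,0]],"roll":[0,0,0,0,0,0,0,0,0,0],"fingers":[255,255,255,255,255,255,255,255,255,255]}')|grep -E "tcp_pos|force|wid"; python3 - <<'E'
from h import *
p=read_camera('scene');save('scene16',p['image'],(270,120,400,240),6)
p=read_camera('top');save('top16',p['image'],(250,140,350,250),5)
st([.455,.334,.035])
E
```

```text
tcp_pos: [0.455, 0.3325, 0.1493]
wrist_force: [-0.1, -0.3, -1.5]
width: 0.0433
t=26.35 tcp [0.4553 0.3325 0.1498] press-frame mm [  7.2 328.2 149.8] F(press) [ 0.   0.7 -3.1] w 0.0436
tool x [-0.    -0.001 -1.   ] tool y [ 0.99   0.138 -0.   ] tool z [ 0.138 -0.99   0.001] yaw err deg (y vs axis) -0.1
travel cm [ 1.148e+01 -1.000e-02 -1.600e-01]
```

View pics/scene16.png

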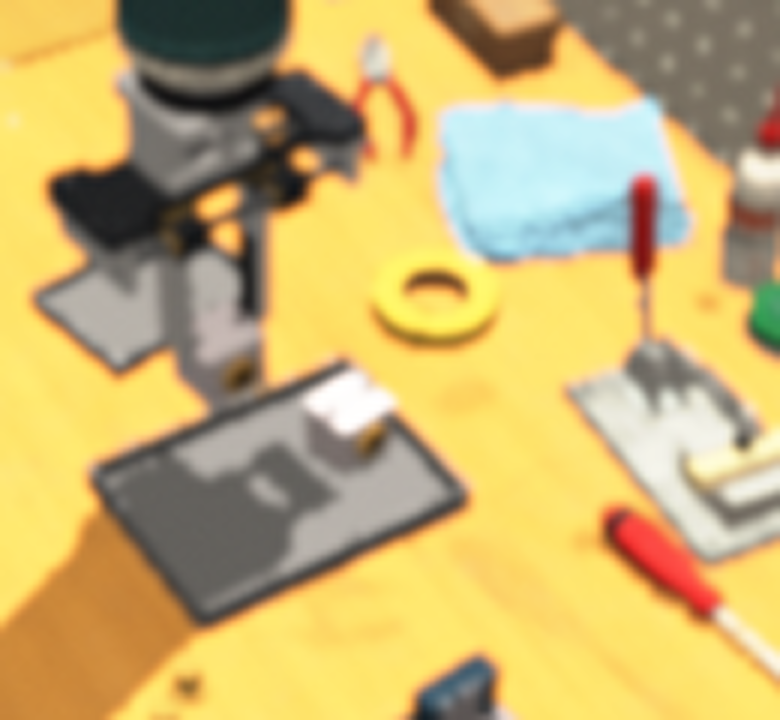

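View pics/top16.png

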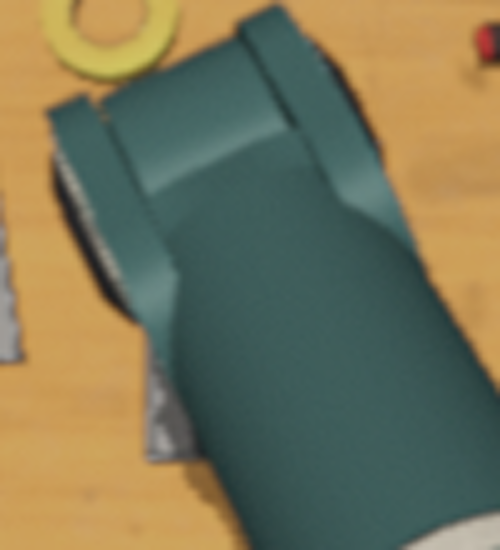

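```bash
(python3 -m jog '{"travel":[[2,0,0],[3,0,0],[3,0,0],[2,0,0],[1,0,0],[0.4,0,0],[0,0,0]],"roll":[0,0,0,0,0,0,0],"fingers":[255,255,255,255,255,255,255]}';python3 -m jog '{"travel":[[0.3,0,0]],"roll":[0],"fingers":[255]}';python3 -m jog '{"travel":[[0.2,0,0]],"roll":[0],"fingers":[255]}')|grep -E "tcp_pos|force|wid"
```

```text
tcp_pos: [0.4553, 0.3338, 0.0365]
wrist_force: [0.0, 0.9, -1.9]
width: 0.0435
tcp_pos: [0.4558, 0.3344, 0.0343]
wrist_force: [0.2, -0.8, -1.8]
width: 0.0434
tcp_pos: [0.4553, 0.3344, 0.0318]
wrist_force: [0.7, 0.5, -1.5]
width: 0.0438
```

```bash
(python3 -m jog '{"travel":[[0.15,0,0]],"roll":[0],"fingers":[255]}';python3 -m jog '{"travel":[[0.1,0,0]],"roll":[0],"fingers":[255]}';python3 -m jog '{"travel":[[0.05,0,0],[0,0,0]],"roll":[0,0],"fingers":[255,255]}')|grep -E "tcp_pos|force|wid"
```

```text
tcp_pos: [0.4551, 0.3343, 0.03]
wrist_force: [-0.1, -0.7, -1.5]
width: 0.0437
tcp_pos: [0.4551, 0.3343, 0.0291]
wrist_force: [-7.2, -4.2, 26.3]
width: 0.0435
tcp_pos: [0.4551, 0.3343, 0.0291]
wrist_force: [-5.3, -3.0, 17.5]
width: 0.0432
```

Touched down at the expected height. I'll open partially and lift.

```bash
(python3 -m jog '{"travel":[[-0.03,0,0],[0,0,0],[0,0,0],[0,0,0],[0,0,0],[-1,0,0],[-2,0,0],[-4,0,0],[-4,0,0],[-4,0,0]],"roll":[0,0,0,0,0,0,0,0,0,0],"fingers":[110,100,95,95,95,95,95,95,95,95]}')|grep -E "tcp_pos|force|wid"; python3 -m jog '{"travel":[[-2,0,-4],[0,0,-5],[0,0,-5],[0,0,-5],[0,0,-5],[0,0,-5],[0,0,0]],"roll":[0,0,0,0,0,0,0],"fingers":[95,95,95,95,95,95,95]}'|grep tcp_pos; python3 - <<'E'
from h import *
import pickle
p=read_camera('scene');save('scene17',p['image'],(270,120,420,240),5);print([ (r['confidence'],r['box']) for r in search_frame(p,'block')])
p=read_camera('top');save('top17',p['image'],(270,155,470,265),4)
X=cloud(p);X0=cloud(pickle.load(open('top0.pkl','rb')))
def f(X,a,b):
    m=np.zeros((400,640),bool);m[165:240,270:335]=1;m&=(X[...,2]>.036)&(X[...,2]<.055)&(X[...,0]>a)&(X[...,0]<b)
    print(m.sum(),cv2.minAreaRect((X[m][:,:2]*1000).astype(np.float32)),np.median(X[m],0).round(4),'z spread',np.percentile(X[m][:,2],[10,90]))
f(X0,.52,.6);f(X,.52,.6);f(X,.40,.51)
st()
E
```

```text
tcp_pos: [0.4549, 0.3337, 0.1807]
wrist_force: [-0.3, 0.4, -0.4]
width: 0.0588
tcp_pos: [0.4104, 0.627, 0.1971]
[(0.62, [0.4644, 0.4828, 0.4906, 0.5325]), (0.56, [0.4892, 0.6395, 0.5155, 0.689])]
190 ((556.6940307617188, 349.4054870605469), (44.424564361572266, 43.532840728759766), 11.728354454040527) [0.5557 0.3498 0.0451] z spread [0.04083945 0.04845692]
192 ((557.7509765625, 349.8612060546875), (45.27177429199219, 43.89641189575195), 14.058271408081055) [0.556  0.35   0.0452] z spread [0.04073768 0.04888459]
198 ((455.57635498046875, 332.7963562011719), (45.17145919799805, 43.63495635986328), 8.831235885620117) [0.4556 0.3337 0.0449] z spread [0.04126197 0.04837703]
t=29.50 tcp [0.4148 0.6206 0.1987] press-frame mm [  7.3 619.2 198.7] F(press) [ 0.7 -0.2  0.3] w 0.0588
tool x [ 0.001 -0.001 -1.   ] tool y [0.99  0.139 0.   ] tool z [ 0.139 -0.99   0.001] yaw err deg (y vs axis) -0.02
```

View pics/scene17.png

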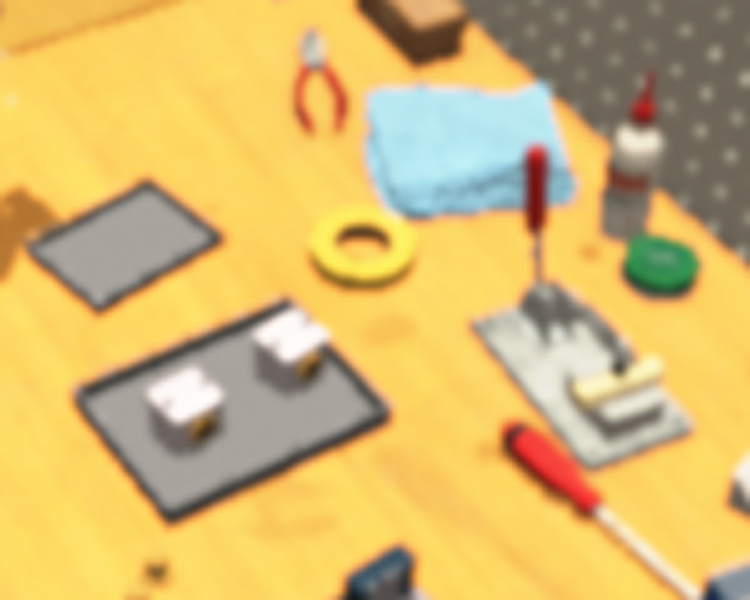

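View pics/top17.png

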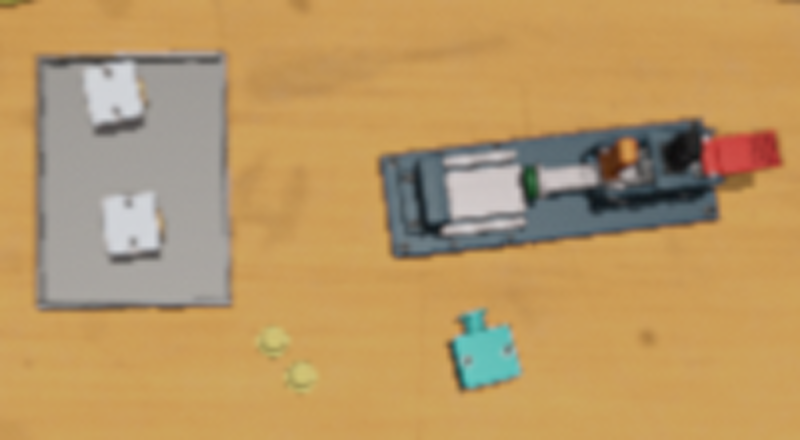

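Both blocks stand in the tray, the finished one has not moved, the ram is right back, and the arm is clear. I'm handing the job in.

```bash
python3 -c "
from station import workorder
print(workorder.job_done())"
```

```text
the job is handed in; nothing more can be done
None
```

The job is handed in: the bush is pressed home, the ram is right back, and the block stands upright in the largest tray beside the finished one. It took about 30 s of the 67 s, and the hand-in gives no verdict.

**Pressing:** Three full trigger strokes fed the ram three teeth, and on the fourth the trigger went firm. I eased off at about 20 N. Scaling from the free-running force (6 N) and the pressing force (11 N), I put the load on the bush at about 46 N. That is an estimate; the pad force cannot be read directly.

**Home check:** A second, lighter push to 14 N went from running free straight to firm, with no pressing phase, so the bush was home. This was one squeeze more than you asked for.

**Release:** I held the paddle down about 1 s, and the top view shows the pad back where it started. When the paddle hit its stop the wrist force peaked at about 41 N through the fingertips, so I backed off to 16 N.

**Placing:** The block touched down at the expected height. The last pictures show it at (0.456, 0.333), level, with its top at 45 mm as for the finished block, and the bush flange against it. The finished block reads within about 1 mm of where it began.

**Disagreements:**
- The closed fingertips sat about 8 mm behind the TCP, not 19 mm ahead. My first three strokes therefore pushed near the top of the trigger and slipped over it at the end, though each still fed a tooth. I lowered the tool before seating.
- The two cameras disagreed by about 4 mm on where the press is.

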